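# Zero the rotary specimen stage and clamp it

### The job

Set the rotary specimen stage to zero: with a fingertip, gently push the upright finger post round until the index line on the turntable lines up with the zero line of the scale ring (the one long line right across the ring), then push the ball-ended clamp lever anticlockwise to its stop to clamp it, and move clear. Only push the post and the lever, do not take them between the fingers. Leave the specimen cup in its nest in the middle of the turntable, and leave the things standing round the stage where they are.

Things in the scene. Friction and masses are not known exactly. Their poses are not given: they have to be found in the camera images.
- dial: Round aluminium turntable, 188 mm across, turning about a vertical axis at its centre. Origin: centre of its underside, 56 mm above the bench; its top is at 60 mm. Its x axis runs along the index line. It turns either way, at least half a turn with no stop, with light friction (1 to 1.5 N at the post), and stays where left. A raised nest (ring 58 mm across, 8 mm high) in the middle holds the cup.
- index (a point): Outer end of the index line at the turntable's rim, on its top, 95 mm from the turntable's centre: a black radial line 4 mm wide that runs 60 mm inward from here, past the foot of the finger post.
- post (a point): Centre of the top of the finger post: an upright black pin, 16 mm in diameter, 31 mm tall (its top is 91 mm above the bench), fixed on the turntable 65 mm from its centre, on the index line's radius. A steel flange at its foot is 21 mm across and 3 mm high.
- zero (a point): Inner end of the zero line on the fixed black scale ring round the turntable, 95 mm from its centre, 56 mm above the bench. The zero line is white, 4 mm wide, across the ring's full width (23 mm); all other lines are thin and at most 10 mm long. The ring is 240 mm across and does not turn; its zero lies on the robot's side of the stage, not always at the same place.
- clamp (a joint): Angle of the clamp lever in rad, anticlockwise seen from above. It starts released, at 0 to 0.4; at 1.4 it stands clamped against its stop. It turns stiffly (about 1.6 N pushed at the ball) and stays where it is left.
- ball (a point): Centre of the black ball, 24 mm in diameter, at the free end of the clamp lever, 75 mm above the bench and 62 mm from the lever's pivot. A thin arm rises from the pivot to it; under the ball there is nothing higher than the stage's base plate (18 mm above the bench).
- pivot (a point): Point on the vertical axis of the clamp lever, at the height of the ball's centre (75 mm above the bench); the hub below it is 24 mm across, its top 62 mm above the bench. Its y axis points along the lever to the ball. It stands on a block beside the scale ring.
- cup: Specimen cup: white plastic, 41 mm across and 26 mm high, loose in the nest at the turntable's centre. Origin: centre of its underside, 60 mm above the bench; its top is at 86 mm.
- spare_cup: Empty spare cup standing on the bench beside the stage: white plastic, 41 mm across and 26 mm high. Origin: centre of its underside. To be left alone.
- tin: Flat round aluminium tin with a lid, 56 mm across and 20 mm high, on the bench beside the stage. Origin: centre of its underside. To be left alone.
- vial: Small clear jar with a green cap, 32 mm across and 62 mm high, on the bench beside the stage. Origin: centre of its underside. To be left alone.

How it is judged:
On the way:
1. the turntable's index line is lined up with the zero line and still, with the clamp lever not yet pushed over (horizontal distance between index and zero below 0.003 m and angular speed of dial below 0.05 rad/s and value of joint clamp below 0.7 rad), for 0.3 s.
At the end, for the whole second after the job is handed in: The ends of the index line and the zero line are within 3 mm of each other (about 2 degrees), the turntable is still, the clamp lever is within 0.1 rad of its stop, and the specimen cup sits in its nest (horizontal distance between index and zero below 0.003 m and angular speed of dial below 0.05 rad/s and value of joint clamp above 1.3 rad and distance of cup from where it was at the start of the episode below 0.006 m and linear speed of cup below 0.02 m/s); the robot touches nothing.
It fails at once if the turntable is pushed with more than 25 N (contact force between the fingers and dial above 25 N).
It fails at once if the finger post is taken between the fingers (horizontal distance between the grasp point and post below 0.012 m and height (world z) of the grasp point below 0.108 m).
It fails at once if the clamp lever is taken between the fingers (x of the grasp point in the frame of pivot between -0.01 and 0.01 m and y of the grasp point in the frame of pivot between 0.018 and 0.074 m and height (world z) of the grasp point below 0.1 m).
It fails at once if the specimen cup is lifted or knocked out of its nest (distance of cup from where it was at the start of the episode above 0.008 m).
It fails at once if something standing beside the stage is moved (distance of any of spare_cup, tin, vial from where it was at the start of the episode above 0.015 m).
It also fails if it takes over 72 s, if anything falls off the work surface, if the arm or the gripper's body presses on something with over 40 N, if the wrist force passes 120 N, or if a joint passes its speed limit or range.

### The arm

A 6-joint arm with a two-finger parallel gripper is mounted at the origin on the work surface. World frame = base frame: x ahead of the robot, y to its left, z up, the work surface at z = 0. Lengths are in m, angles in rad, forces in N, time in s.
With the tool pointing down it reaches from about 0.275 to 0.75 m from the base axis. Payload 10.2 kg.
Tool frame: the origin (TCP) lies at the very end of the fingers, on their centre line; the grasp point (between the pads) lies 19 mm behind it; x points along the fingers, z is the direction in which the jaws open and shut, and the axes are right-handed (so a half turn about x gives the same grasp; the last joint's range is limited). The gripper opens to 88 mm and grips with 3 to 60 N. Pads are 18 mm wide; open, the fingers measure 123 mm over their backs; the gripper's body (75 mm by 187 mm) begins 45 mm behind the grasp point.
Start: joints at [-1.455, 0.313, 1.498, -0, 1.331, -0.223], TCP at [0.174, -0.495, 0.216] pointing down, gripper open.
Joint ranges: [-2.94, 2.94], [-0.97, 2.17], [0.19, 2.56], [-1.23, 4.37], [0.02, 3.11], [-2.88, 2.88]. Speed limits (rad/s): [2.39, 2.39, 3.01, 3.14, 3.14, 3.14].

### API

Orientations are given as a rotation vector (axis times angle).
In Python, from workcell import sensors, capture, camera_params, order gives the robot as it stands.
- The arm moves only by the tool servo_tool, never from a script. Its argument "rows" is a list of rows, each a list of 3 entries, a list of its own where there are three numbers: the shift along the world's x, y, z in cm, then the turn about the world's z in degrees, then the closure, from 0 (fully open) to 1 (shut). A call has 1 to 12 rows; each row is the pose to reach, as a shift and turn from the pose commanded when the call began; what a row does not reach only later rows make up. A row lasts 1/10 s, in which the tool goes at most 50 mm and 8.59 degrees, less where a joint would pass 70% of its speed; a pose out of reach is approached as far as the arm can. A call with a gripper value outside its range is refused whole. The fingers move at their own pace and stop on an object; "newtons" is the grip in N (left out, the last holds). Time passes only in rows, so rows that repeat a pose let the fingers close. It gives the time, the measured TCP pose, the force and the opening at its end, in the units of the state.
- sensors.observe(): the state, without advancing time (a new reading comes with each control period).
- capture(name): name is "side" or "top"; returns the picture (400x640x3 uint8, red, green, blue); there is no depth.
- camera_params(name): a dict with "intrinsics" (3x3 intrinsics, pixels), "distortion" ([k1, k2, p1, p2, k3] as OpenCV has them; the pictures are not rectified), "extrinsics" (4x4, takes a point from camera to world coordinates). Camera axes: x right, y down, z forward; pixel columns grow to the right and rows downward; lengths in m; the calibration is good to about 2 mm. A picture is of the moment at which its call begins. camera_params takes no time and is no camera call.
- order.finish_job(): hands the job in, once; it reports no verdict.
The state is a dict: "time": time; "q": joint angles; "joint_vel": joint speeds; "joint_torque": joint torques, N m; "tcp_pos": TCP position; "tool_rot": TCP orientation; "ft_force": force on the tool from outside, world axes, zero at the start; "moment": the same for the moment, N m; "gripper_width": opening from 0.0 (shut) to 1.0 (fully open).
Only numpy, scipy, OpenCV 4.12 (cv2) and the standard library are available. Lean on these libraries where they do the work, as an engineer would, in place of code of your own. Each camera call takes 0.05 s, during which the arm holds its last target.

## Working session

There is one attempt and no reset: what is moved stays moved. The work goes in short steps, Python scripts to look and compute and a tool call to move; the robot and the scene stay as the last step left them, time stands still between calls to the robot, and variables do not carry over. Pictures are saved under pics/ and viewed, and the job is handed in when it is done.

Besides the shell and the picture viewer there is one more tool, called after ">>>" as name(argument=value, ...) on one line, values as JSON. servo_tool: Moves the arm, as the interface text tells. Its arguments: {"type":"object","properties":{"rows":{"type":"array"},"newtons":{"type":"number"}},"required":["rows"]}

```bash
ls; mkdir -p pics
python3 - <<'E'
from workcell import sensors, capture, camera_params
import cv2
print(sensors.observe())
for n in("top","side"):
    im=capture(n); cv2.imwrite(f"pics/{n}0.png",im[:,:,::-1])
    p=camera_params(n); print(n,p)
E
```

```text
pics
{'time': 0.0, 'q': array([-1.45539944e+00,  3.13409389e-01,  1.49839390e+00, -1.07348690e-05,
        1.33097377e+00, -2.23357497e-01]), 'joint_vel': array([ 5.03519065e-04, -3.16524385e-05,  1.13629000e-03, -1.23605698e-03,
        3.66326249e-04,  1.19838342e-03]), 'joint_torque': array([-6.01133888e-04, -4.02208042e+01, -2.52269483e+01,  6.93945796e-02,
        3.52310494e-02, -1.13822105e-04]), 'tcp_pos': array([ 0.17444104, -0.49490369,  0.21589811]), 'tool_rot': array([ 0.95696963,  1.35144918, -0.95552232]), 'ft_force': array([-0.33713129, -0.01058325,  0.3214702 ]), 'moment': array([ 0.03926652, -0.01238113,  0.00868436]), 'gripper_width': 0.9999767688706852}
top {'intrinsics': array([[511.16500213,   0.        , 314.59608113],
       [  0.        , 511.16500213, 195.90911214],
       [  0.        ,   0.        ,   1.        ]]), 'distortion': array([-0.09489042,  0.        ,  0.        ,  0.        ,  0.        ]), 'extrinsics': array([[ 0.02039452, -0.99337359,  0.11310606,  0.48215935],
       [-0.9997865 , -0.01988779,  0.00560676,  0.02454805],
       [-0.00332018, -0.11319626, -0.9935671 ,  1.33405458],
       [ 0.        ,  0.        ,  0.        ,  1.        ]])}
side {'intrinsics': array([[458.4222771 ,   0.        , 314.30135912],
       [  0.        , 458.4222771 , 193.88819044],
       [  0.        ,   0.        ,   1.        ]]), 'distortion': array([-0.07823982,  0.        ,  0.        ,  0.        ,  0.        ]), 'extrinsics': array([[ 0.89231654, -0.34265054,  0.29387378,  0.38048269],
       [-0.45103857, -0.65035835,  0.61122682, -0.51456365],
       [-0.01831393, -0.67795621, -0.73487412,  0.73088344],
       [ 0.        ,  0.        ,  0.        ,  1.        ]])}
```

View pics/top0.png

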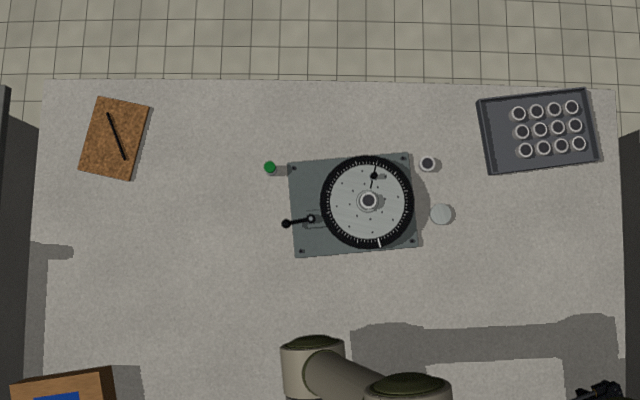

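View pics/side0.png

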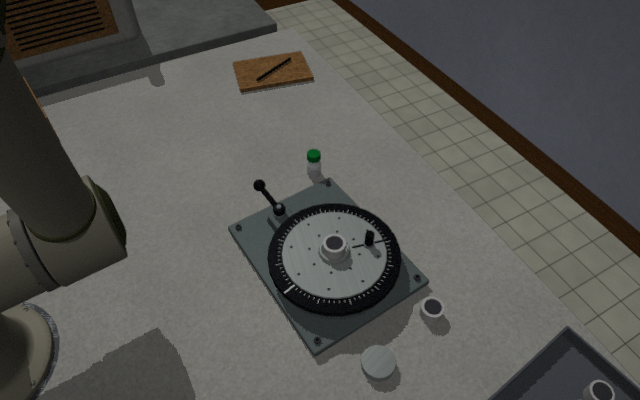

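The top view shows the dial centre near (368,201), the post near (374,175) on the far side, the zero line near (380,243), the lever ball near (285,223) and its hub near (311,218).

```bash
cat > h.py <<'E'
import numpy as np, cv2
from workcell import sensors, capture, camera_params
def ray(n,uv):
    p=camera_params(n); K=np.array(p["intrinsics"]);d=np.array(p["distortion"]);E=np.array(p["extrinsics"])
    q=cv2.undistortPoints(np.array(uv,float).reshape(-1,1,2),K,d).reshape(-1,2)
    r=np.c_[q,np.ones(len(q))]@E[:3,:3].T
    return E[:3,3],r
def onz(n,uv,z):
    o,r=ray(n,uv); return (o+r*((z-o[2])/r[:,2])[:,None])[:,:2]
def proj(n,P):
    p=camera_params(n);E=np.linalg.inv(p["extrinsics"])
    rv=cv2.Rodrigues(E[:3,:3])[0]
    return cv2.projectPoints(np.array(P,float).reshape(-1,1,3),rv,E[:3,3],p["intrinsics"],p["distortion"])[0].reshape(-1,2)
def snap(n,name):
    im=capture(n)[:,:,::-1].copy(); cv2.imwrite(f"pics/{name}.png",im); return im
def crop(im,x0,y0,x1,y1,k,name):
    cv2.imwrite(f"pics/{name}.png",cv2.resize(im[y0:y1,x0:x1],None,fx=k,fy=k,interpolation=cv2.INTER_CUBIC))
E
python3 - <<'E'
from h import *
t=cv2.imread("pics/top0.png");s=cv2.imread("pics/side0.png")
crop(t,260,140,460,270,4,"tc0");crop(s,220,140,460,360,2.7,"sc0")
# black ring outer contour
for n,im in(("top",t),("side",s)):
    m=(im.max(2)<45).astype(np.uint8)
    c,_=cv2.findContours(m,cv2.RETR_EXTERNAL,cv2.CHAIN_APPROX_NONE)
    for k in c:
        if 40<cv2.contourArea(k)<20000:
            x,y,w,h=cv2.boundingRect(k)
            print(n,x,y,w,h,cv2.contourArea(k))
            if 80<w<150:
                P=onz(n,k.reshape(-1,2),0.056); print(cv2.minEnclosingCircle(P.astype(np.float32)), cv2.fitEllipse(P.astype(np.float32)))
E
```

```text
top 572 380 68 20 641.5
top 74 366 42 34 354.0
top 324 350 127 47 1493.0
((0.2044323980808258, -0.15505708754062653), 0.1606447696685791) ((0.18484266102313995, -0.15087872743606567), (0.08271467685699463, 0.2929771840572357), 166.85165405273438)
top 282 335 61 14 442.5
top 282 214 34 14 147.5
top 320 156 94 93 1868.5
((0.61635422706604, -0.09952282160520554), 0.12005145847797394) ((0.6165408492088318, -0.09962091594934464), (0.21600453555583954, 0.21777771413326263), 163.6668243408203)
top 107 113 19 47 74.0
top 481 88 103 14 98.0
((0.9080443382263184, -0.5366140604019165), 0.14212216436862946) ((0.9065011143684387, -0.5343780517578125), (0.005529029294848442, 0.2649488151073456), 8.658016204833984)
top 0 87 11 117 399.5
side 593 383 19 17 218.0
side 25 332 30 68 227.0
side 492 329 148 71 2346.5
((0.7960535287857056, -0.4810250997543335), 0.11268216371536255) ((0.47338056564331055, -0.8361337184906006), (0.3811750113964081, 1.1142677068710327), 135.1594696044922)
side 425 300 16 14 137.5
side 312 282 116 74 117.0
((0.6130639314651489, -0.23600688576698303), 0.11571796983480453) ((0.6052631735801697, -0.23959264159202576), (0.004993068985641003, 0.2061081975698471), 95.98090362548828)
side 267 204 136 116 12010.5
((0.6064273715019226, -0.08913810551166534), 0.13665831089019775) ((0.6128345131874084, -0.10022596269845963), (0.2383687049150467, 0.2503964900970459), 2.6685454845428467)
side 0 181 127 208 3515.0
((0.14645715057849884, 0.10621048510074615), 0.2196657508611679) ((0.16668391227722168, 0.10785900056362152), (0.18654842674732208, 0.43402040004730225), 162.7976837158203)
side 254 180 32 38 288.0
side 257 58 34 23 75.0
side 333 0 307 257 5197.5
side 255 0 51 10 224.0
side 0 0 277 243 16494.0
```

View pics/tc0.png

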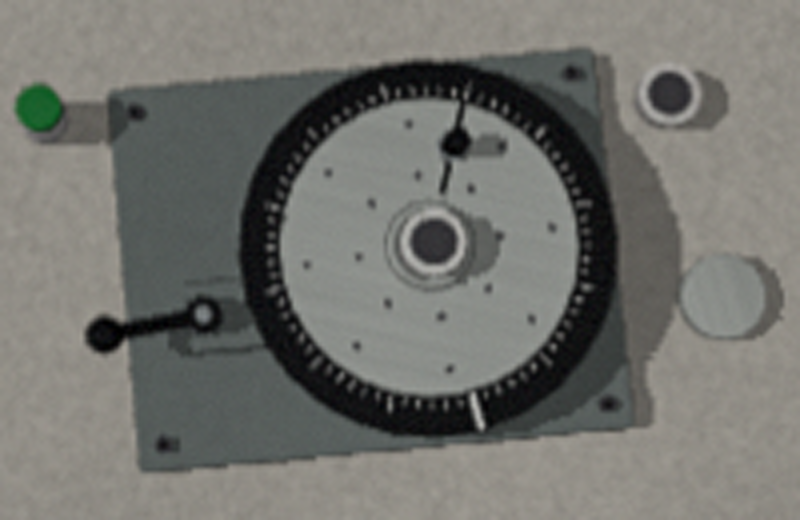

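View pics/sc0.png

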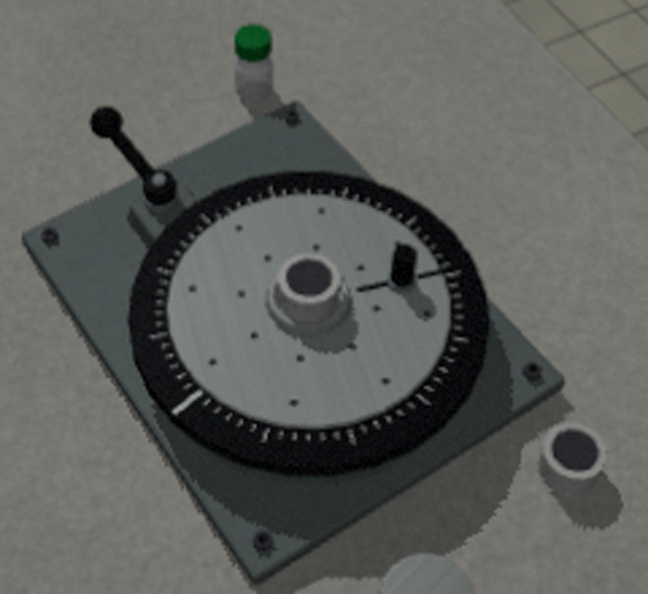

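```bash
cat > m.py <<'E'
from h import *
def tc(c,k=4,x0=260,y0=140): return [((c[0]+.5)/k-.5+x0,(c[1]+.5)/k-.5+y0)]
def sc(c): return tc(c,2.7,220,140)
if __name__=="__main__":
    t=cv2.imread("pics/top0.png");s=cv2.imread("pics/side0.png")
    # ring outer ellipse
    for n,im,z in(("top",t,.056),("side",s,.056)):
        m=(im.max(2)<45).astype(np.uint8); m=cv2.morphologyEx(m,cv2.MORPH_CLOSE,np.ones((3,3),np.uint8))
        c=max([k for k in cv2.findContours(m,0,cv2.CHAIN_APPROX_NONE)[0] if 70<cv2.boundingRect(k)[2]<145 and 140<cv2.boundingRect(k)[1]<270],key=cv2.contourArea)
        P=onz(n,cv2.convexHull(c).reshape(-1,2),z); r=cv2.minEnclosingCircle(P.astype(np.float32)); print(n,r)
        A=np.c_[2*P,np.ones(len(P))];x=np.linalg.lstsq(A,(P**2).sum(1),rcond=None)[0];print(x[:2],np.sqrt(x[2]+x[0]**2+x[1]**2))
    for nm,c,z in (("ball",(104,333),.075),("pivot hub",(203,314),.062),("post",(456,143),.091),("index",(467,88),.06),("idx in",(443,191),.06),("zero in",(474,394),.056),("zero out",(482,430),.056),("cup top",(435,241),.086),("spare",(670,94),.026),("tin",(724,297),.02),("vial",(39,107),.062)):
        print("T",nm,onz("top",tc(c),z).round(4))
    for nm,c,z in (("ball",(106,122),.075),("pivot hub",(160,187),.062),("post",(405,248),.091),("index",(452,268),.06),("idx in",(358,291),.06),("zero in",(198,395),.056),("zero out",(176,412),.056),("cup top",(309,275),.086),("spare",(576,449),.026),("vial",(254,36),.062)):
        print("S",nm,onz("side",sc(c),z).round(4))
E
python3 m.py
```

```text
top ((0.6162981986999512, -0.09950905293226242), 0.1200212761759758)
[ 0.61636864 -0.10002975] 0.11890379127449324Traceback (most recent call last):
  File "m.py", line 9, in <module>
    c=max([k for k in cv2.findContours(m,0,cv2.CHAIN_APPROX_NONE)[0] if 70<cv2.boundingRect(k)[2]<145 and 140<cv2.boundingRect(k)[1]<270],key=cv2.contourArea)
ValueError: max() iterable argument is empty
```

```bash
sed -i 's/m=cv2.morphologyEx.*$/pass/' m.py; python3 m.py
```

```text
top ((0.6162981986999512, -0.09950905293226242), 0.1200212761759758)
[ 0.61636864 -0.10002975] 0.11890379127449324
side ((0.6064273118972778, -0.08913815021514893), 0.13665823638439178)
[ 0.6125807  -0.09985241] 0.12305194709591442
T ball [[0.5571 0.1017]]
T pivot hub [[0.571  0.0411]]
T post [[ 0.6774 -0.1127]]
T index [[ 0.7177 -0.1228]]
T idx in [[ 0.6516 -0.1081]]
T zero in [[ 0.5247 -0.129 ]]
T zero out [[ 0.5024 -0.1342]]
T cup top [[ 0.6171 -0.1007]]
T spare [[ 0.7229 -0.2595]]
T tin [[ 0.5915 -0.2954]]
T vial [[0.6997 0.1474]]
S ball [[0.5562 0.1042]]
S pivot hub [[0.5697 0.0383]]
S post [[ 0.6821 -0.1085]]
S index [[ 0.7158 -0.1182]]
S idx in [[ 0.6501 -0.1053]]
S zero in [[ 0.5225 -0.1261]]
S zero out [[ 0.5052 -0.1309]]
S cup top [[ 0.6179 -0.0954]]
S spare [[ 0.7245 -0.2561]]
S vial [[0.7012 0.1498]]
```

```bash
cat > plan.py <<'E'
import numpy as np
from scipy.spatial.transform import Rotation as R
from workcell import sensors
o=sensors.observe(); M=R.from_rotvec(o["tool_rot"]).as_matrix(); print(M.round(3))
yaw=np.degrees(np.arctan2(M[1,2],M[0,2])); print("jaw dir",yaw, "q1,q6 deg",np.degrees(o["q"][[0,5]]))
C=np.array([.6165,-.1])
for th in np.arange(-12.5,-165,-15.):
    a=np.radians(th); 
    p=C+.065*np.array([np.cos(a),np.sin(a)])+.018*np.array([-np.sin(a),np.cos(a)])
    print(th,p.round(4),"r",np.hypot(*p).round(3),"q1",np.degrees(np.arctan2(p[1],p[0])).round(1))
E
python3 plan.py
```

```text
[[-0.     0.943  0.332]
 [ 0.001  0.332 -0.943]
 [-1.     0.    -0.001]]
jaw dir -70.5897688510671 q1,q6 deg [-83.38990356 -12.80039305]
-12.5 [ 0.6839 -0.0965] r 0.691 q1 -8.0
-27.5 [ 0.6825 -0.114 ] r 0.692 q1 -9.5
-42.5 [ 0.6766 -0.1306] r 0.689 q1 -10.9
-57.5 [ 0.6666 -0.1451] r 0.682 q1 -12.3
-72.5 [ 0.6532 -0.1566] r 0.672 q1 -13.5
-87.5 [ 0.6373 -0.1642] r 0.658 q1 -14.4
-102.5 [ 0.62   -0.1674] r 0.642 q1 -15.1
-117.5 [ 0.6025 -0.166 ] r 0.625 q1 -15.4
-132.5 [ 0.5859 -0.1601] r 0.607 q1 -15.3
-147.5 [ 0.5714 -0.1501] r 0.591 q1 -14.7
-162.5 [ 0.5599 -0.1367] r 0.576 q1 -13.7
```

>>> servo_tool(rows=[[[4,3.2,0],5,1],[[8,6.5,0],10,1],[[12,9.7,0],15,1],[[16,12.9,0],20,1],[[20,16.2,0],25,1],[[24,19.4,0],30,1],[[28,22.7,0],35,1],[[32,25.9,0],40,1],[[36,29.1,0],45,1],[[40,32.4,0],50,1],[[44,35.6,0],54,1],[[47,38,0],58,1]], newtons=10)

```text
time: 1.3
tcp_pos: [0.6423, -0.1162, 0.2161]
tool_rot: [0.17, 1.565, -0.17]
ft_force: [-0.4, -0.7, 0.2]
gripper_width: 0.003
```

>>> servo_tool(rows=[[[2.2,1.8,0],0,1],[[4.3,3.5,0],0,1],[[4.3,3.5,-4],0,1],[[4.3,3.5,-7],0,1],[[4.3,3.5,-9],0,1],[[4.3,3.5,-10],0,1],[[4.3,3.5,-10],0,1]])

```text
time: 2.0
tcp_pos: [0.6835, -0.0828, 0.1151]
tool_rot: [0.173, 1.566, -0.172]
ft_force: [0.2, 0.6, 0.2]
gripper_width: 0.004
```

Run:
```python
from h import *
from scipy.spatial.transform import Rotation as R
o=sensors.observe();M=R.from_rotvec(o["tool_rot"]).as_matrix();print(o["time"],o["tcp_pos"],M[:,2],o["ft_force"])
s=snap("side","s1");t=snap("top","t1");crop(s,220,100,460,360,2.3,"sc1");crop(t,260,140,460,270,4,"tc1")
```

```text
2.0 [ 0.68349928 -0.08281512  0.11509657] [ 0.97594581 -0.21799837 -0.0025479 ] [0.227036   0.56768098 0.24615157]
```

View pics/sc1.png

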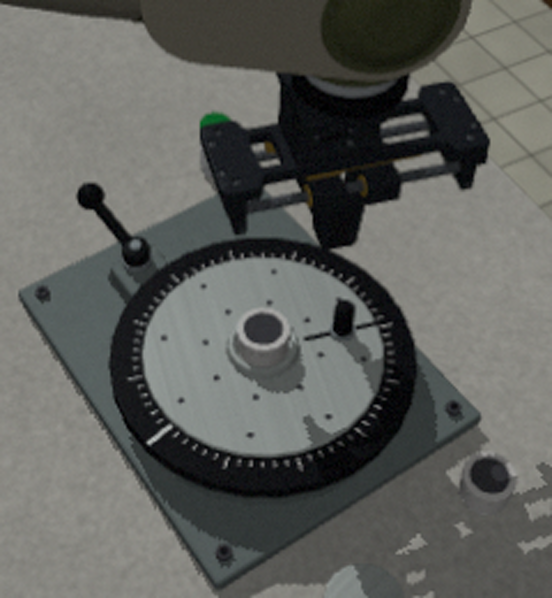

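The closed fingertip is above the far-left of the turntable, with the post clear at about (343,317) in the crop.

>>> servo_tool(rows=[[[0,0,-2],0,1],[[0,0,-3.5],0,1],[[0,0,-4.3],0,1],[[0,0,-4.3],0,1],[[0,0,-4.3],0,1]])

```text
time: 2.6
tcp_pos: [0.6844, -0.083, 0.0741]
tool_rot: [0.172, 1.563, -0.173]
ft_force: [0.1, 0.0, -0.7]
gripper_width: 0.003
```

Run:
```python
from h import *
s=snap("side","s2");t=snap("top","t2");crop(s,260,140,460,290,4,"sc2")
```

```text
(no output)
```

View pics/sc2.png

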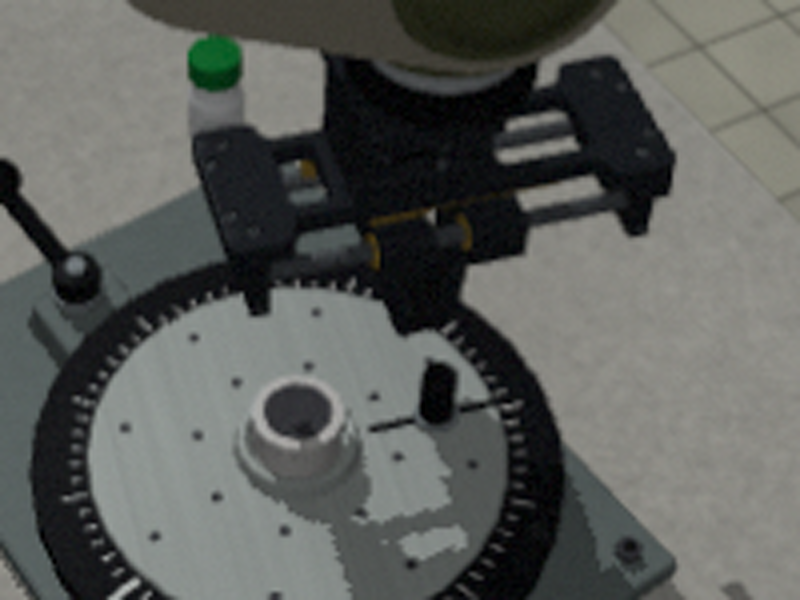

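```bash
cat > wp.py <<'E'
import numpy as np
C=np.array([.6165,-.1])
def P(th,d=.018,r=.064):
    a=np.radians(th); return C+r*np.array([np.cos(a),np.sin(a)])+d*np.array([-np.sin(a),np.cos(a)])
def rows(p0,th0,seq):
    for th,d in seq:
        s=(P(th,d)-p0)*100; print(f"[[{s[0]:.1f}, {s[1]:.1f}, 0], {th-th0:g}, 1],",end=" ")
    print()
E
python3 - <<'E'
from wp import *
p=np.array([.6844,-.083])
rows(p,-12.5,[(-12.5,.027),(-12.5,.022),(-12.5,.018)]+[(-12.5-k,.018) for k in (2,5,9,13,17,21,25,29,33)])
for a in(-45.5,-45.5-48,):
    rows(P(a),a,[(a-4*k,.018) for k in range(1,13)])
E
```

```text
[[0.0, -0.4, 0], 0, 1], [[-0.1, -0.9, 0], 0, 1], [[-0.2, -1.3, 0], 0, 1], [[-0.1, -1.6, 0], -2, 1], [[-0.1, -1.9, 0], -5, 1], [[-0.2, -2.4, 0], -9, 1], [[-0.2, -2.8, 0], -13, 1], [[-0.3, -3.3, 0], -17, 1], [[-0.5, -3.7, 0], -21, 1], [[-0.6, -4.2, 0], -25, 1], [[-0.8, -4.6, 0], -29, 1], [[-1.0, -5.0, 0], -33, 1], 
[[-0.2, -0.4, 0], -4, 1], [[-0.5, -0.8, 0], -8, 1], [[-0.8, -1.1, 0], -12, 1], [[-1.1, -1.5, 0], -16, 1], [[-1.5, -1.8, 0], -20, 1], [[-1.8, -2.1, 0], -24, 1], [[-2.2, -2.3, 0], -28, 1], [[-2.6, -2.6, 0], -32, 1], [[-3.0, -2.8, 0], -36, 1], [[-3.5, -2.9, 0], -40, 1], [[-3.9, -3.1, 0], -44, 1], [[-4.4, -3.2, 0], -48, 1], 
[[-0.5, -0.1, 0], -4, 1], [[-0.9, -0.1, 0], -8, 1], [[-1.4, -0.2, 0], -12, 1], [[-1.8, -0.1, 0], -16, 1], [[-2.3, -0.1, 0], -20, 1], [[-2.8, -0.0, 0], -24, 1], [[-3.2, 0.1, 0], -28, 1], [[-3.7, 0.2, 0], -32, 1], [[-4.1, 0.4, 0], -36, 1], [[-4.5, 0.6, 0], -40, 1], [[-4.9, 0.8, 0], -44, 1], [[-5.3, 1.1, 0], -48, 1],
```

>>> servo_tool(rows=[[[0.0,-0.4,0],0,1],[[-0.1,-0.9,0],0,1],[[-0.2,-1.3,0],0,1],[[-0.1,-1.6,0],-2,1],[[-0.1,-1.9,0],-5,1],[[-0.2,-2.4,0],-9,1],[[-0.2,-2.8,0],-13,1],[[-0.3,-3.3,0],-17,1],[[-0.5,-3.7,0],-21,1],[[-0.6,-4.2,0],-25,1],[[-0.8,-4.6,0],-29,1],[[-1.0,-5.0,0],-33,1]])

```text
time: 3.9
tcp_pos: [0.6739, -0.1336, 0.0735]
tool_rot: [0.624, 1.479, -0.624]
ft_force: [-0.2, 0.3, -0.3]
gripper_width: 0.005
```

Run:
```python
from h import *
from scipy.spatial.transform import Rotation as R
o=sensors.observe();M=R.from_rotvec(o["tool_rot"]).as_matrix();print(o["time"],o["tcp_pos"],np.degrees(np.arctan2(M[1,2],M[0,2])))
s=snap("side","s3");t=snap("top","t3");crop(s,260,140,460,290,4,"sc3")
```

```text
3.9 [ 0.67385466 -0.13355204  0.07347599] -45.77290065791783
```

View pics/sc3.png

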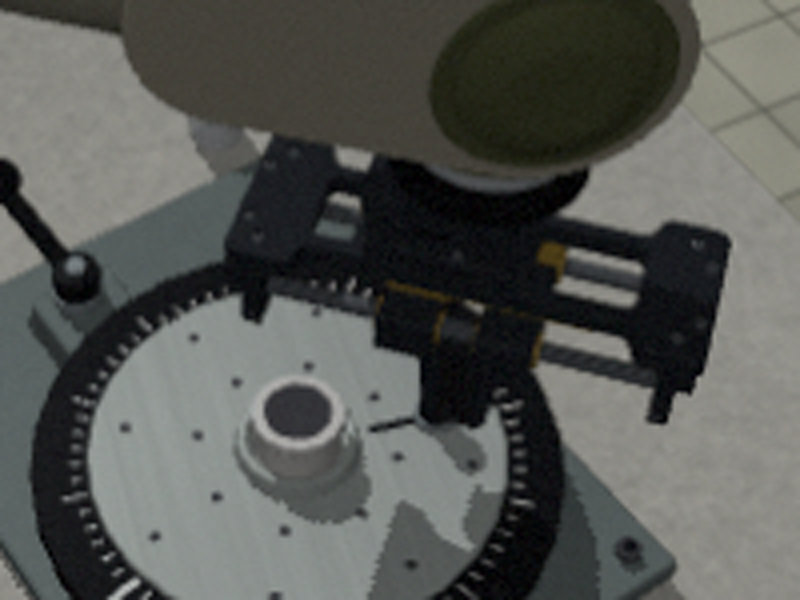

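Run:
```python
from h import *
def c(p): return (p-[260,140]+.5)*4-.5
for n,P in(("tcp now",(.6739,-.1336,.0735)),("tcp before",(.6844,-.083,.0741)),("post",(.680,-.1137,.091)),("post foot",(.680,-.1137,.06)),("idx",(.7177,-.1205,.06))):
    print(n,c(proj("side",P)))
t=cv2.imread("pics/t3.png");crop(t,260,140,460,270,4,"tc3")
```

```text
tcp now [[451.37328631 439.10235518]]
tcp before [[412.77657308 349.53933645]]
post [[442.4267133  377.65346369]]
post foot [[437.44765755 419.73256723]]
idx [[516.03941841 399.24499182]]
```

View pics/tc3.png

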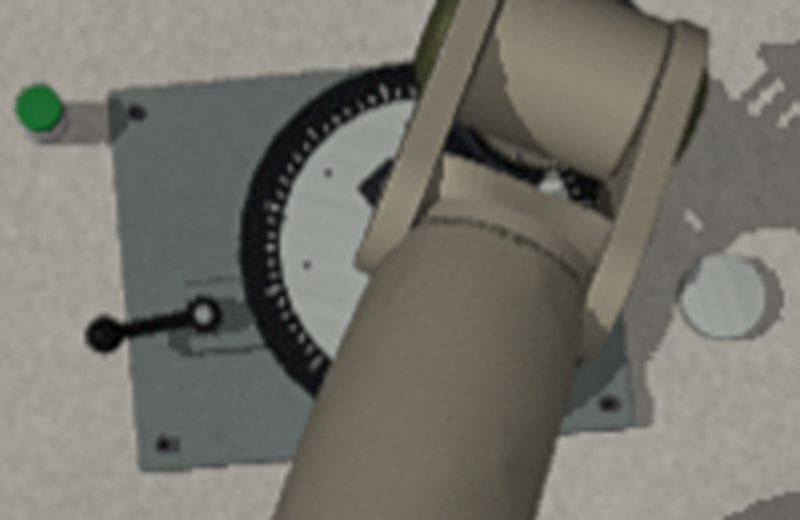

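Run:
```python
from h import *
a=cv2.imread("pics/s2.png");b=cv2.imread("pics/s3.png")
f=lambda im:cv2.resize(im[210:270,330:410],None,fx=9,fy=9,interpolation=cv2.INTER_CUBIC)
g=np.vstack([f(a)[:290],f(b)[:290+250]]);g=np.vstack([f(a)[60:340],f(b)[60:340]])
g=np.clip(g.astype(float)*2,0,255).astype(np.uint8)
cv2.imwrite("pics/z3.png",g)
for n,P in(("post-45",(.6625,-.146,.091)),("post-45 foot",(.6625,-.146,.06))): print(n,(proj("side",P)-[260,140]+.5)*4)
```

```text
post-45 [[447.46280429 446.63276831]]
post-45 foot [[442.17248911 487.98698362]]
```

View pics/z3.png

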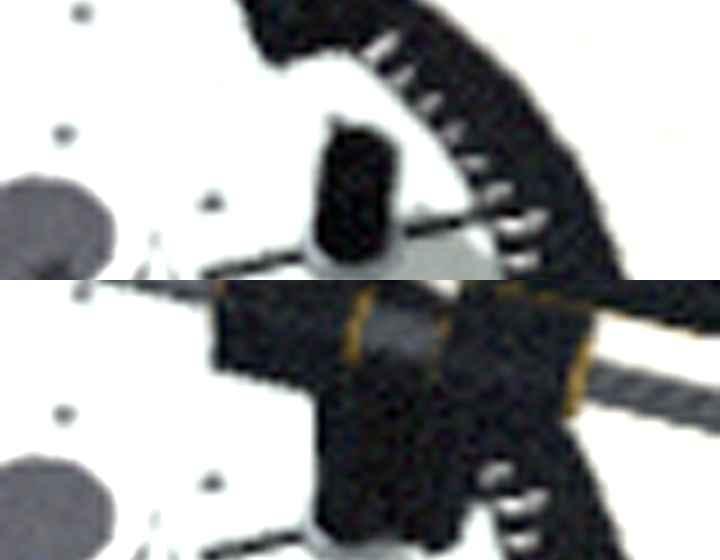

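Run:
```python
from h import *
for nm,uv,tcp,y in(("now",(378.9,247.0),(.6739,-.1336),-45.8),("before",(330+278/9,210+(60+65)/9),(.6844,-.083),-12.6)):
    for z in(.0735,.083,.091,.1): print(nm,z,onz("side",[uv],z).round(4))
    a=np.radians(y);j=np.array([np.cos(a),np.sin(a)]);t=np.array([-j[1],j[0]])
    for s in(1,-1):
        for u in(1,-1):
            q=np.array(tcp)+s*.0175*j+u*.009*t
            print("  corner",q.round(4),[proj("side",(*q,z))[0].round(1) for z in(.0735,.091)])
print(proj("side",(.680,-.1137,.091)),proj("side",(.680,-.1137,.063)))
```

```text
now 0.0735 [[ 0.6867 -0.1344]]
now 0.083 [[ 0.6822 -0.1399]]
now 0.091 [[ 0.6785 -0.1446]]
now 0.1 [[ 0.6743 -0.1498]]
  corner [ 0.6926 -0.1399] [array([383.4, 247.9]), array([384.3, 242. ])]
  corner [ 0.6796 -0.1524] [array([381., 256.]), array([381.9, 250.1])]
  corner [ 0.6682 -0.1148] [array([364.1, 243. ]), array([364.8, 237. ])]
  corner [ 0.6552 -0.1273] [array([361.5, 250.9]), array([362.1, 244.9])]
before 0.0735 [[ 0.6853 -0.0747]]
before 0.083 [[ 0.6809 -0.081 ]]
before 0.091 [[ 0.6772 -0.0864]]
before 0.1 [[ 0.673  -0.0924]]
  corner [ 0.7034 -0.078 ] [array([370.3, 221.6]), array([371. , 215.5])]
  corner [ 0.6995 -0.0956] [array([373.5, 229. ]), array([374.3, 222.9])]
  corner [ 0.6693 -0.0704] [array([352.2, 225.5]), array([352.6, 219.4])]
  corner [ 0.6654 -0.088 ] [array([355.1, 233. ]), array([355.6, 226.9])]
[[370.23167833 234.03836592]] [[369.10453178 243.56598114]]
```

The turntable has not turned. In the image the fingertip sits higher than the reported TCP, so it seems to have passed over the post. I'll lift and check the tip height before pushing again.

>>> servo_tool(rows=[[[0,0,2],0,1],[[0,0,4],0,1],[[0,0,4],0,1],[[0,0,4],0,1]])

```text
time: 4.4
tcp_pos: [0.6739, -0.1328, 0.113]
tool_rot: [0.621, 1.48, -0.621]
ft_force: [-0.6, 0.5, 0.3]
gripper_width: 0.003
```

Run:
```python
from h import *
o=sensors.observe();print(o["time"],o["tcp_pos"],o["ft_force"])
s=snap("side","s4");g=cv2.resize(s[180:270,320:420],None,fx=6.5,fy=6.5,interpolation=cv2.INTER_CUBIC)
g=np.clip(g.astype(float)*2.5,0,255).astype(np.uint8)
u=proj("side",o["tcp_pos"])[0];print(u)
cv2.drawMarker(g,tuple(int(v) for v in ((u-[320,180]+.5)*6.5)),(0,0,255),0,14)
cv2.imwrite("pics/z4.png",g)
```

```text
4.4 [ 0.67394813 -0.13284767  0.11295741] [-0.55253288  0.45607688  0.258141  ]
[374.03688392 235.35418876]
```

View pics/z4.png

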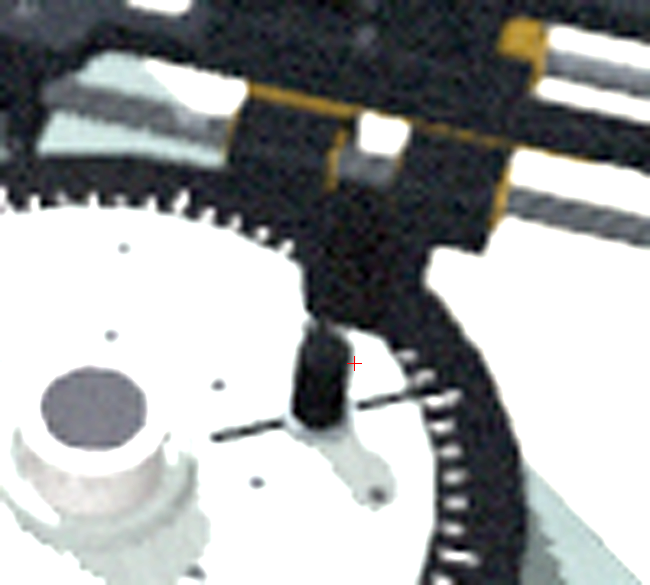

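>>> servo_tool(rows=[[[0.5,1.5,0],8,1],[[0.8,3.0,0],16,1],[[1.0,4.5,0],24,1],[[1.1,5.2,0],33,1],[[1.1,5.2,-2],33,1],[[1.1,5.2,-4],33,1],[[1.1,5.2,-4.6],33,1],[[1.1,5.2,-4.9],33,1],[[1.1,5.2,-4.9],33,1],[[1.1,5.2,-4.9],33,1]])

```text
time: 5.45
tcp_pos: [0.6854, -0.0811, 0.0653]
tool_rot: [0.172, 1.563, -0.173]
ft_force: [-0.1, 0.3, 0.8]
gripper_width: 0.004
```

```bash
cat > look.py <<'E'
from h import *
import sys
from scipy.spatial.transform import Rotation as R
k=sys.argv[1]
o=sensors.observe();M=R.from_rotvec(o["tool_rot"]).as_matrix();print(o["time"],o["tcp_pos"],np.degrees(np.arctan2(M[1,2],M[0,2])),o["ft_force"])
s=snap("side","s"+k);x0,y0=[int(v) for v in sys.argv[2:4]]
g=cv2.resize(s[y0:y0+90,x0:x0+120],None,fx=6,fy=6,interpolation=cv2.INTER_CUBIC)
g=np.clip(g.astype(float)*2.5,0,255).astype(np.uint8)
u=proj("side",o["tcp_pos"])[0]
cv2.drawMarker(g,tuple(int(v) for v in ((u-[x0,y0]+.5)*6)),(0,0,255),0,14)
cv2.imwrite(f"pics/z{k}.png",g)
E
python3 look.py 5 310 180
```

```text
5.45 [ 0.68541675 -0.08109968  0.06526041] -12.583162574443817 [-0.14755983  0.33980468  0.77843465]
```

View pics/z5.png

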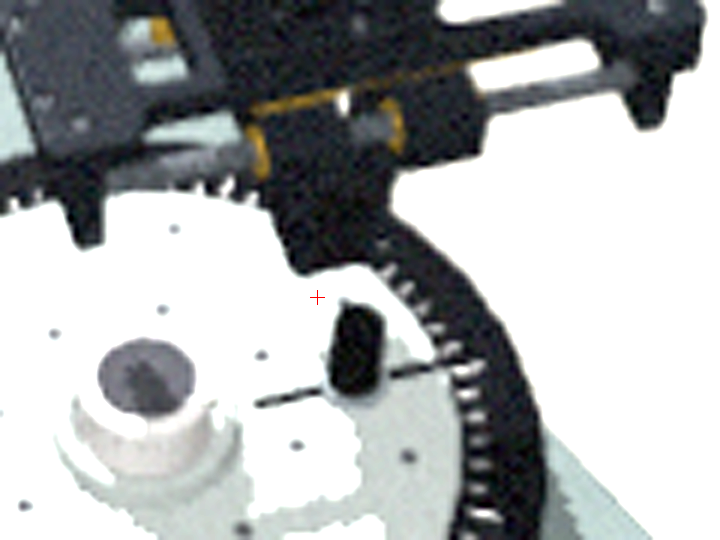

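The tip (about (335,268)) shows 15–18 mm above the red reported-TCP mark (317,297), so the true tip is higher than reported. I'll descend further while watching the force.

>>> servo_tool(rows=[[[0,0,-0.2],0,1],[[0,0,-0.4],0,1],[[0,0,-0.6],0,1],[[0,0,-0.6],0,1]])

```text
time: 5.9
tcp_pos: [0.6848, -0.0809, 0.058]
tool_rot: [0.173, 1.565, -0.172]
ft_force: [0.8, -0.7, -0.1]
gripper_width: 0.004
```

```bash
python3 look.py 6 310 180
```

```text
5.9 [ 0.68484748 -0.08088592  0.05800913] -12.58925325892987 [ 0.81478363 -0.70485978 -0.11497582]
```

View pics/z6.png

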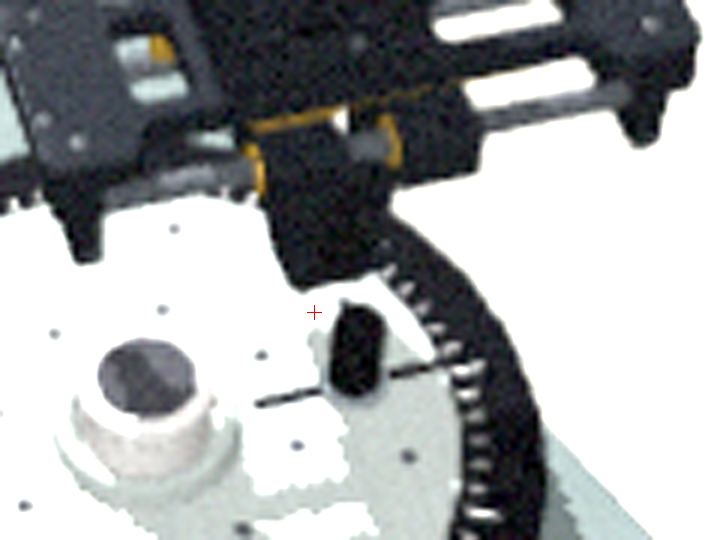

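Run:
```python
from h import *
for uv in((324.7,223.7),(310+640/6,180+145/6)):
  for z in(.07,.09,.11,.13,.15): print(z,onz("side",[uv],z).round(4))
for r in(-.0935,.0935):
  for d in (0,-.01): print(r,np.array([.6848,-.081])+r*np.array([.976,-.218])+d*np.array([.218,.976]))
# tip edge: left-bottom corner and right
for uv in((310+300/6,180+293/6),(310+340/6,180+284/6)):
  for z in(.06,.07,.075,.08): print("tip",z,onz("side",[uv],z).round(4))
```

```text
0.07 [[ 0.6279 -0.0408]]
0.09 [[ 0.6205 -0.0552]]
0.11 [[ 0.613  -0.0695]]
0.13 [[ 0.6055 -0.0838]]
0.15 [[ 0.598  -0.0982]]
0.07 [[ 0.8065 -0.0804]]
0.09 [[ 0.7936 -0.0936]]
0.11 [[ 0.7807 -0.1067]]
0.13 [[ 0.7678 -0.1198]]
0.15 [[ 0.7549 -0.133 ]]
-0.0935 [ 0.593544 -0.060617]
-0.0935 [ 0.591364 -0.070377]
0.0935 [ 0.776056 -0.101383]
0.0935 [ 0.773876 -0.111143]
tip 0.06 [[ 0.6841 -0.075 ]]
tip 0.07 [[ 0.6795 -0.0816]]
tip 0.075 [[ 0.6773 -0.0848]]
tip 0.08 [[ 0.675  -0.0881]]
tip 0.06 [[ 0.6969 -0.0777]]
tip 0.07 [[ 0.6922 -0.0842]]
tip 0.075 [[ 0.6898 -0.0875]]
tip 0.08 [[ 0.6874 -0.0908]]
```

Reading 0.058 is below the dial top (0.060) with no contact, so the fingertip really does end about 18 mm above the reported TCP. I'll go 5 mm lower, then push a little and check.

>>> servo_tool(rows=[[[0,0,-0.2],0,1],[[0,0,-0.4],0,1],[[0,0,-0.5],0,1],[[-0.1,-0.5,-0.5],0,1],[[-0.2,-1.0,-0.5],0,1],[[-0.2,-1.5,-0.5],0,1],[[-0.2,-1.8,-0.5],-2,1],[[-0.2,-2.1,-0.5],-5,1],[[-0.2,-2.5,-0.5],-8,1],[[-0.2,-2.8,-0.5],-11,1]])

```text
time: 6.95
tcp_pos: [0.6829, -0.1093, 0.0534]
tool_rot: [0.325, 1.547, -0.325]
ft_force: [-0.3, 1.5, 0.1]
gripper_width: 0.007
```

```bash
python3 look.py 7 310 180
```

```text
6.95 [ 0.68292232 -0.1092826   0.05340399] -23.72820847394512 [-0.2767801   1.51810754  0.10136878]
```

View pics/z7.png

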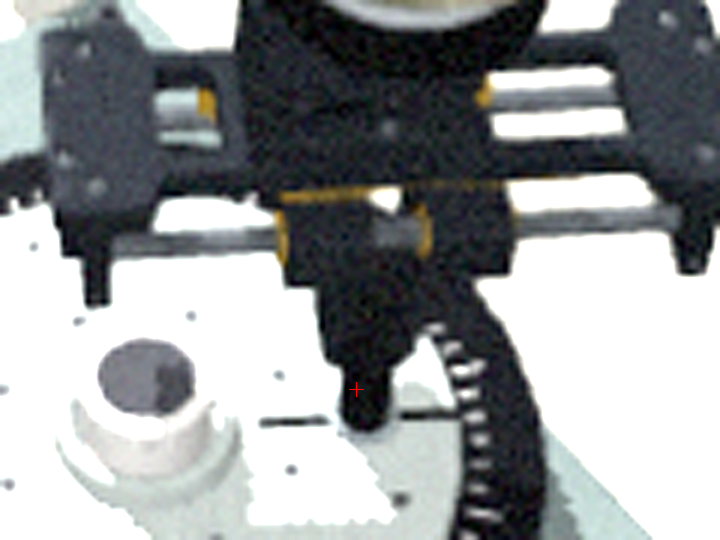

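Contact now: 1.5 N on the tool, and the index line has turned (now running (260,423)–(460,412)). I'll continue the arc.

Run:
```python
from wp import *
a=-23.7
rows(P(a),a,[(a-4*k,.018) for k in range(1,13)])
a-=48
rows(P(a),a,[(a-4*k,.018) for k in range(1,13)])
```

```text
[[-0.1, -0.5, 0], -4, 1], [[-0.2, -0.9, 0], -8, 1], [[-0.3, -1.3, 0], -12, 1], [[-0.5, -1.8, 0], -16, 1], [[-0.7, -2.2, 0], -20, 1], [[-0.9, -2.6, 0], -24, 1], [[-1.2, -3.0, 0], -28, 1], [[-1.5, -3.3, 0], -32, 1], [[-1.8, -3.7, 0], -36, 1], [[-2.1, -4.0, 0], -40, 1], [[-2.5, -4.3, 0], -44, 1], [[-2.9, -4.6, 0], -48, 1], 
[[-0.4, -0.2, 0], -4, 1], [[-0.8, -0.5, 0], -8, 1], [[-1.2, -0.7, 0], -12, 1], [[-1.7, -0.8, 0], -16, 1], [[-2.1, -0.9, 0], -20, 1], [[-2.6, -1.0, 0], -24, 1], [[-3.0, -1.1, 0], -28, 1], [[-3.5, -1.1, 0], -32, 1], [[-3.9, -1.1, 0], -36, 1], [[-4.4, -1.1, 0], -40, 1], [[-4.9, -1.0, 0], -44, 1], [[-5.3, -0.9, 0], -48, 1],
```

>>> servo_tool(rows=[[[-0.1,-0.5,0],-4,1],[[-0.2,-0.9,0],-8,1],[[-0.3,-1.3,0],-12,1],[[-0.5,-1.8,0],-16,1],[[-0.7,-2.2,0],-20,1],[[-0.9,-2.6,0],-24,1],[[-1.2,-3.0,0],-28,1],[[-1.5,-3.3,0],-32,1],[[-1.8,-3.7,0],-36,1],[[-2.1,-4.0,0],-40,1],[[-2.5,-4.3,0],-44,1],[[-2.9,-4.6,0],-48,1]])

```text
time: 8.2
tcp_pos: [0.6541, -0.1553, 0.0535]
tool_rot: [0.971, 1.343, -0.97]
ft_force: [1.4, 1.3, 0.2]
gripper_width: 0.004
```

```bash
python3 look.py 8 310 190
```

```text
8.2 [ 0.65414753 -0.15533576  0.05354419] -71.70525492637155 [1.35660176 1.25759833 0.20299867]
```

View pics/z8.png

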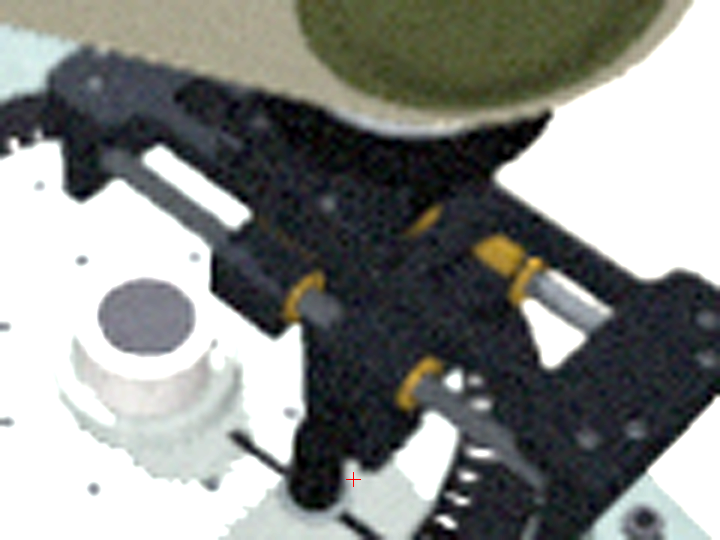

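The post (315,465) is being pushed cleanly but near the inner edge of the finger. I'll shift about 6 mm inward on the next arc.

Run:
```python
import wp
from wp import *
a=-71.7; p0=np.array([.6541,-.1553])
for k in range(1,13):
    r=.064-.006*min(1,k/8); s=(P(a-4*k,.018,r)-p0)*100
    print(f"[[{s[0]:.1f}, {s[1]:.1f}, 0], {-4*k}, 1],",end=" ")
```

```text
[[-0.5, -0.2, 0], -4, 1], [[-0.9, -0.3, 0], -8, 1], [[-1.3, -0.4, 0], -12, 1], [[-1.7, -0.5, 0], -16, 1], [[-2.1, -0.5, 0], -20, 1], [[-2.6, -0.6, 0], -24, 1], [[-3.0, -0.6, 0], -28, 1], [[-3.4, -0.5, 0], -32, 1], [[-3.8, -0.5, 0], -36, 1], [[-4.2, -0.5, 0], -40, 1], [[-4.7, -0.5, 0], -44, 1], [[-5.1, -0.4, 0], -48, 1],
```

>>> servo_tool(rows=[[[-0.5,-0.2,0],-4,1],[[-0.9,-0.3,0],-8,1],[[-1.3,-0.4,0],-12,1],[[-1.7,-0.5,0],-16,1],[[-2.1,-0.5,0],-20,1],[[-2.6,-0.6,0],-24,1],[[-3.0,-0.6,0],-28,1],[[-3.4,-0.5,0],-32,1],[[-3.8,-0.5,0],-36,1],[[-4.2,-0.5,0],-40,1],[[-4.7,-0.5,0],-44,1],[[-5.1,-0.4,0],-48,1]])

```text
time: 9.45
tcp_pos: [0.6032, -0.1598, 0.0538]
tool_rot: [1.579, 0.917, -1.579]
ft_force: [-0.3, -3.0, 0.7]
gripper_width: 0.009
```

```bash
python3 look.py 9 275 210
python3 - <<'E'
from wp import *
a=-119.7
for k in (4,8,12,16,20,23,26,28,30): 
    s=(P(a-k,.018,.058)-P(a,.018,.058))*100; print(f"[[{s[0]:.1f}, {s[1]:.1f}, 0], {-k}, 1],",end=" ")
E
```

```text
9.45 [ 0.60315612 -0.15977886  0.05381682] -119.63813254308526 [-0.28590802 -3.03450746  0.67511905]
[[-0.4, 0.1, 0], -4, 1], [[-0.8, 0.2, 0], -8, 1], [[-1.2, 0.4, 0], -12, 1], [[-1.6, 0.6, 0], -16, 1], [[-1.9, 0.8, 0], -20, 1], [[-2.2, 1.0, 0], -23, 1], [[-2.5, 1.2, 0], -26, 1], [[-2.6, 1.3, 0], -28, 1], [[-2.8, 1.4, 0], -30, 1],
```

View pics/z9.png

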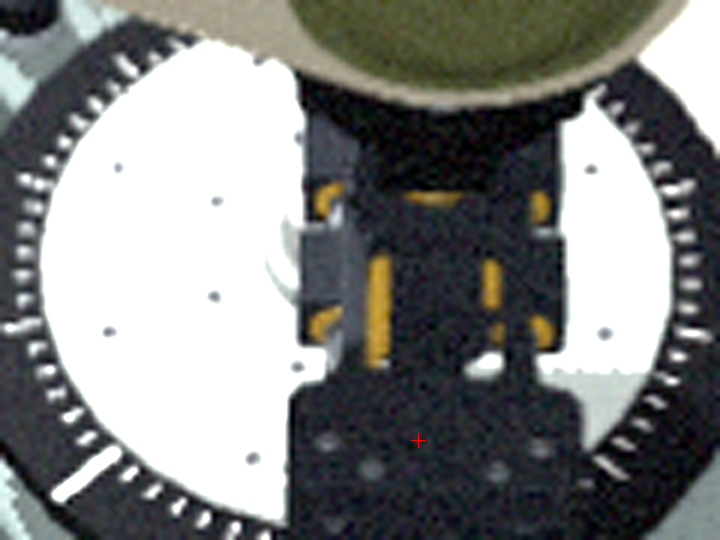

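Run:
```python
from h import *
t=snap("top","t9");crop(t,300,140,440,260,5,"tc9")
```

```text
(no output)
```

View pics/tc9.png

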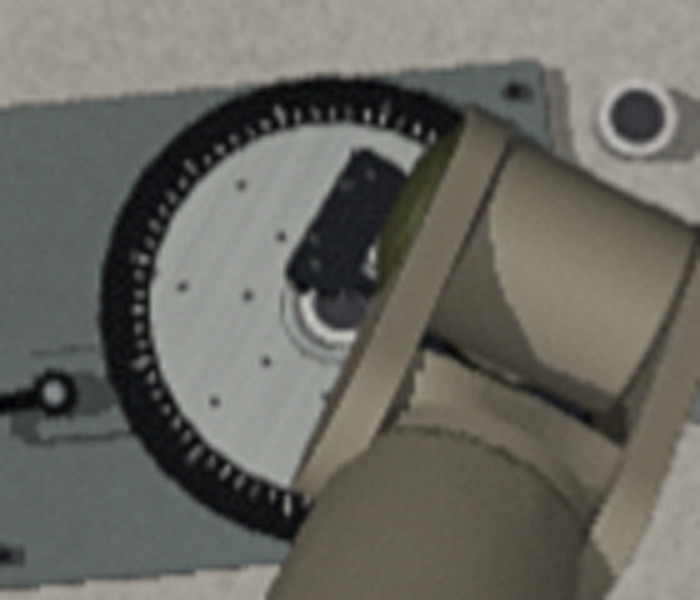

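>>> servo_tool(rows=[[[0.3,-0.5,0],0,1],[[0.5,-0.7,2],0,1],[[0.5,-0.7,5],0,1],[[3,3,9],0,1],[[5,7,12],0,1],[[7,11,12],0,1],[[8,14,12],0,1],[[8,15,12],0,1]])

```text
time: 10.35
tcp_pos: [0.6842, -0.0053, 0.1733]
tool_rot: [1.575, 0.923, -1.574]
ft_force: [-0.5, -1.3, -1.2]
gripper_width: 0.002
```

```bash
python3 look.py 10 275 210;python3 - <<'E'
from h import *
t=snap("top","t10");crop(t,300,140,440,260,5,"tc10")
E
```

```text
10.35 [ 0.68419116 -0.00533687  0.1732917 ] -119.2402109766498 [-0.47329088 -1.3094187  -1.22007654]
```

View pics/z10.png

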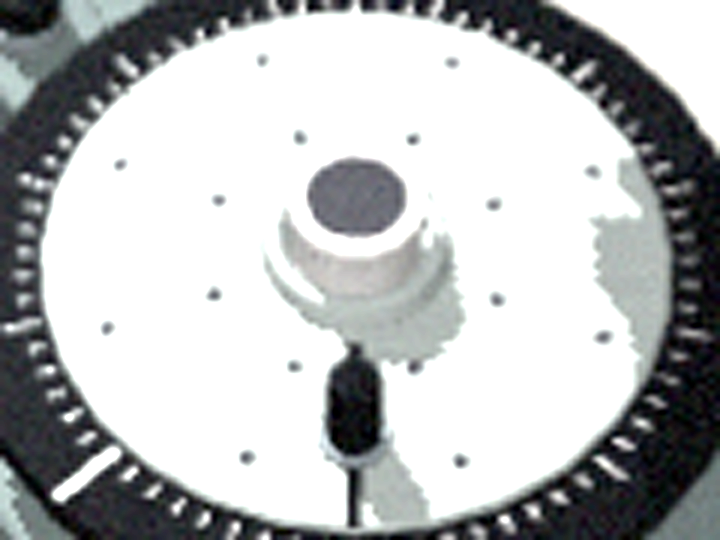

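View pics/tc10.png

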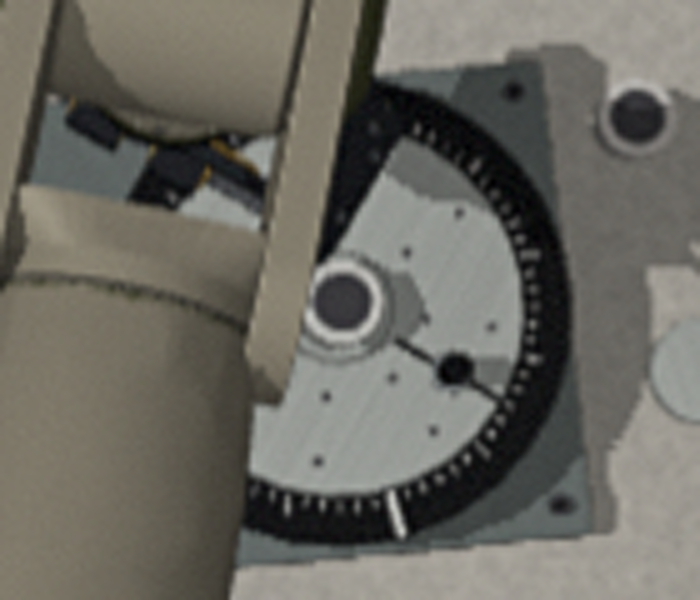

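Run:
```python
from m import *
C=np.array([.6165,-.1]); 
f=lambda c:tc(c,5,300,140)
for nm,c,z in(("post",(456,369),.091),("idx out",(505,402),.06),("idx in",(395,340),.06),("zero in",(393,490),.056),("zero out",(403,538),.056),("cup",(343,299),.086)):
    p=onz("top",f(c),z)[0]; print(nm,p.round(4),np.degrees(np.arctan2(*(p-C)[::-1])).round(1),np.hypot(*(p-C)).round(4))
g=lambda c:[((c[0]+.5)/6-.5+275,(c[1]+.5)/6-.5+210)]
for nm,c,z in(("post",(354,367),.091),("idx out",(353,522),.06),("zero in",(112,455),.056),("zero out",(60,496),.056),("cup",(356,200),.086)):
    p=onz("side",g(c),z)[0]; print("S",nm,p.round(4),np.degrees(np.arctan2(*(p-C)[::-1])).round(1),np.hypot(*(p-C)).round(4))
```

```text
post [ 0.5844 -0.1554] -120.1 0.064
idx out [ 0.5709 -0.1846] -118.4 0.0961
idx in [ 0.6009 -0.1292] -118.1 0.033
zero in [ 0.5261 -0.1292] -162.1 0.095
zero out [ 0.5022 -0.1344] -163.2 0.1193
cup [ 0.6182 -0.1003] -9.0 0.0018
S post [ 0.5868 -0.1508] -120.3 0.0589
S idx out [ 0.5725 -0.1776] -119.6 0.0892
S zero in [ 0.5233 -0.1253] -164.8 0.0965
S zero out [ 0.5047 -0.1306] -164.7 0.1159
S cup [ 0.6162 -0.0978] 98.3 0.0022
```

Run:
```python
from wp import *
p0=P(-119,.032,.062);print(p0, (p0-[.684,-.005])*100)
for th,d in[(-119,.024),(-119,.018),(-121,.017),(-124,.017),(-127,.017),(-130,.017),(-134,.017),(-138,.017),(-142,.017),(-146,.017),(-149,.017),(-152,.017)]:
    s=(P(th,d,.062)-p0)*100; print(f"[[{s[0]:.1f}, {s[1]:.1f}, 0], {th+119}, 1],",end=" ")
```

```text
[ 0.61442963 -0.16974033] [ -6.95703658 -16.47403297]
[[-0.7, 0.4, 0], 0, 1], [[-1.2, 0.7, 0], 0, 1], [[-1.5, 0.8, 0], -2, 1], [[-1.9, 0.9, 0], -5, 1], [[-2.2, 1.0, 0], -8, 1], [[-2.5, 1.1, 0], -11, 1], [[-2.9, 1.3, 0], -15, 1], [[-3.3, 1.6, 0], -19, 1], [[-3.6, 1.8, 0], -23, 1], [[-4.0, 2.1, 0], -27, 1], [[-4.2, 2.3, 0], -30, 1], [[-4.5, 2.6, 0], -33, 1],
```

>>> servo_tool(rows=[[[-2,-4.5,0],0,1],[[-4,-9,0],0,1],[[-6,-13,0],0,1],[[-7,-16,0],0,1],[[-7,-16.5,-3],0,1],[[-7,-16.5,-7],0,1],[[-7,-16.5,-9.5],0,1],[[-7,-16.5,-11],0,1],[[-7,-16.5,-12],0,1],[[-7,-16.5,-12],0,1],[[-7,-16.5,-12],0,1]])

```text
time: 11.55
tcp_pos: [0.6136, -0.1744, 0.0546]
tool_rot: [1.579, 0.917, -1.577]
ft_force: [0.7, 0.0, 0.3]
gripper_width: 0.005
```

>>> servo_tool(rows=[[[-0.7,0.4,0],0,1],[[-1.2,0.7,0],0,1],[[-1.5,0.8,0],-2,1],[[-1.9,0.9,0],-5,1],[[-2.2,1.0,0],-8,1],[[-2.5,1.1,0],-11,1],[[-2.9,1.3,0],-15,1],[[-3.3,1.6,0],-19,1],[[-3.6,1.8,0],-23,1],[[-4.0,2.1,0],-27,1],[[-4.2,2.3,0],-30,1],[[-4.5,2.6,0],-33,1]])

```text
time: 12.75
tcp_pos: [0.5678, -0.1481, 0.0541]
tool_rot: [1.956, 0.473, -1.955]
ft_force: [-0.3, -2.7, 0.2]
gripper_width: 0.006
```

```bash
python3 look.py 11 255 210
python3 - <<'E'
from h import *
t=snap("top","t11");crop(t,300,140,440,260,5,"tc11")
o=sensors.observe();print(o["q"])
E
```

```text
12.75 [ 0.56779281 -0.14808447  0.05413247] -152.69735605674583 [-0.31667405 -2.66782669  0.18033413]
[-4.53858290e-01  6.13158999e-01  1.49220013e+00  5.10776388e-05
  1.03576365e+00  2.20936441e+00]
```

View pics/z11.png

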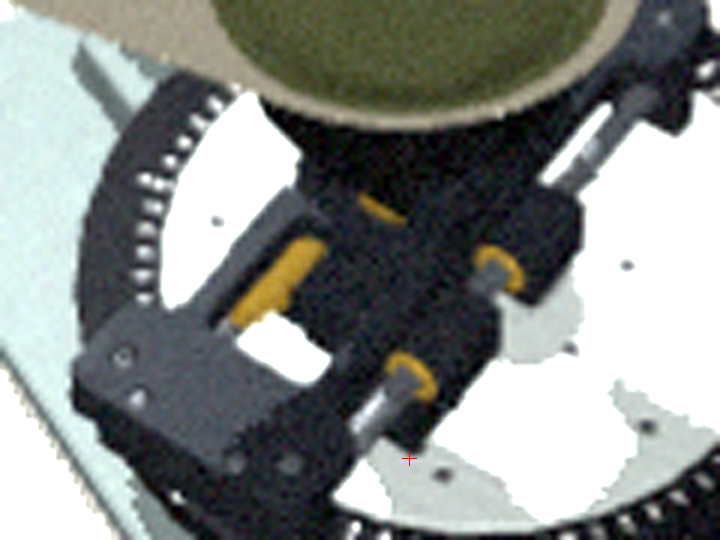

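Run:
```python
from wp import *
p0=np.array([.5678,-.1481])
for th in(-151,-153,-155,-157,-158.5,-160,-160):
    s=(P(th,.0166,.0655)-p0)*100; print(f"[[{s[0]:.2f}, {s[1]:.2f}, 0], {max(th,-160)+152.7:.1f}, 1],",end=" ")
s=(P(-160,.028,.0655)-p0)*100; print(s)
```

```text
[[-0.05, 0.18, 0], 1.7, 1], [[-0.21, 0.36, 0], -0.3, 1], [[-0.36, 0.54, 0], -2.3, 1], [[-0.51, 0.72, 0], -4.3, 1], [[-0.62, 0.86, 0], -5.8, 1], [[-0.72, 1.01, 0], -7.3, 1], [[-0.72, 1.01, 0], -7.3, 1], [-0.32733026 -0.06137128]
```

>>> servo_tool(rows=[[[-0.1,0.2,0],0,1],[[-0.2,0.4,0],-1,1],[[-0.4,0.5,0],-2.5,1],[[-0.5,0.7,0],-4,1],[[-0.6,0.9,0],-6,1],[[-0.7,1.0,0],-7,1],[[-0.7,1.0,0],-7,1],[[-0.7,1.0,0],-7,1]])

```text
time: 13.65
tcp_pos: [0.5609, -0.1377, 0.0533]
tool_rot: [2.027, 0.366, -2.028]
ft_force: [-0.4, 0.1, -0.4]
gripper_width: 0.005
```

>>> servo_tool(rows=[[[0.4,-0.8,0],0,1],[[0.6,-1.4,0],0,1],[[0.6,-1.4,3],0,1],[[0.6,-1.4,7],0,1],[[3,1,11],0,1],[[5,5,11],0,1],[[7,9,11],0,1],[[9,13,11],0,1],[[9,16,11],0,1],[[9,16,11],0,1],[[9,16,11],0,1]])

```text
time: 14.75
tcp_pos: [0.6511, 0.0217, 0.1632]
tool_rot: [2.027, 0.365, -2.027]
ft_force: [0.1, -0.1, 0.1]
gripper_width: 0.006
```

```bash
python3 look.py 12 255 210
python3 - <<'E'
from h import *
t=snap("top","t12");crop(t,300,140,440,260,5,"tc12")
E
```

```text
14.75 [0.65114183 0.02172489 0.16323873] -159.55421084440593 [ 0.09487954 -0.08843793  0.0557068 ]
```

View pics/z12.png

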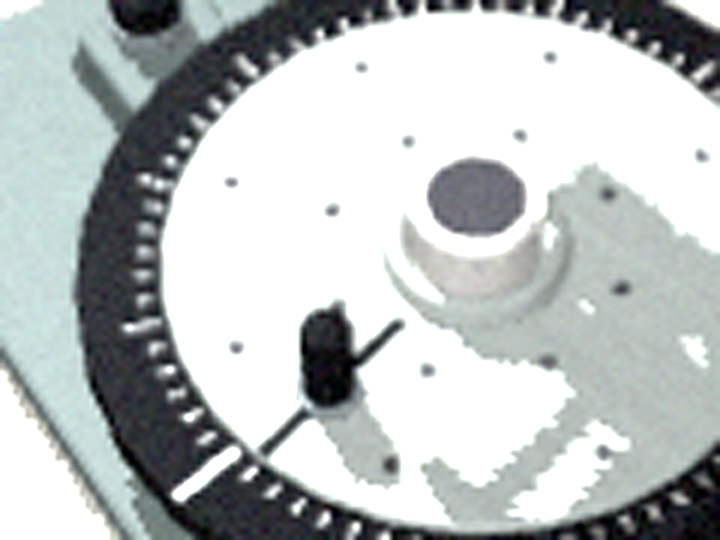

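View pics/tc12.png

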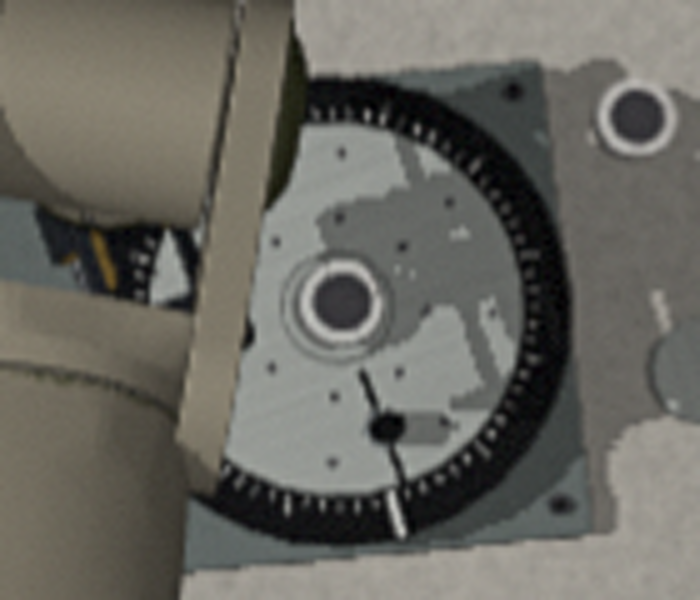

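```bash
cat > ang.py <<'E'
from h import *
import sys
# fit index line by dark-pixel centroids on circles (top z .06), zero by bright pixels on ring (z .056)
def measure(n,name,lo=-200,hi=-130,C=np.array([.6165,-.1])):
    im=cv2.cvtColor(cv2.imread(f"pics/{name}.png"),cv2.COLOR_BGR2GRAY).astype(np.float32)
    th=np.arange(lo,hi,.1)
    def prof(rs,z):
        a=np.radians(th);out=[]
        for r in rs:
            P=np.c_[C[0]+r*np.cos(a),C[1]+r*np.sin(a),np.full(len(a),z)]
            u=proj(n,P).astype(np.float32)
            out.append(cv2.remap(im,u[:,0].reshape(1,-1),u[:,1].reshape(1,-1),cv2.INTER_LINEAR)[0])
        return np.array(out)
    def cen(w,win=4):
        k=np.argmax(w);s=abs(th-th[k])<win;return (th[s]*w[s]).sum()/w[s].sum()
    ii=[];zz=[]
    for r in(.080,.084,.088,.0915):
        p=prof([r],.06)[0];w=np.clip(np.median(p)-25-p,0,None);ii.append((r,cen(w).round(2)))
    for r in(.099,.103,.108,.112,.116):
        p=prof([r],.056)[0];w=np.clip(p-np.median(p)-25,0,None);zz.append((r,cen(w).round(2)))
    print(n,"index",ii,"zero",zz)
if __name__=="__main__":
    measure("top","t"+sys.argv[1]);measure("side","s"+sys.argv[1],C=np.array([.6148,-.0975]))
E
python3 ang.py 12
```

```text
top index [(0.08, np.float64(-158.64)), (0.084, np.float64(-158.43)), (0.088, np.float64(-158.67)), (0.0915, np.float64(-158.77))] zero [(0.099, np.float64(-163.3)), (0.103, np.float64(-163.4)), (0.108, np.float64(-163.39)), (0.112, np.float64(-163.39)), (0.116, np.float64(-163.36))]
side index [(0.08, np.float64(-158.45)), (0.084, np.float64(-158.43)), (0.088, np.float64(-158.47)), (0.0915, np.float64(-158.38))] zero [(0.099, np.float64(-163.52)), (0.103, np.float64(-163.54)), (0.108, np.float64(-163.4)), (0.112, np.float64(-163.53)), (0.116, np.float64(-163.49))]
```

Run:
```python
from wp import *
r=.0655
p0=P(-160,.032,r);print(p0,(p0-[.6511,.0217])*100)
for th,d in((-160,.024),(-160,.018),(-161,.016),(-162,.015),(-163.2,.0148)):
    print((P(th,d,r)-p0)*100)
```

```text
[ 0.56589478 -0.15247248] [ -8.52052221 -17.41724833]
[-0.27361611  0.7517541 ]
[-0.4788282   1.31556967]
[-0.61171542  1.60194719]
[-0.70537248  1.79660224]
[-0.78215344  1.9372572 ]
```

>>> servo_tool(rows=[[[-2,-4.5,0],0,1],[[-4,-9,0],0,1],[[-6,-13,0],0,1],[[-8,-17,0],0,1],[[-8.5,-17.4,-2],0,1],[[-8.5,-17.4,-6],0,1],[[-8.5,-17.4,-9],0,1],[[-8.5,-17.4,-10.5],0,1],[[-8.5,-17.4,-11],0,1],[[-8.5,-17.4,-11],0,1],[[-8.5,-17.4,-11],0,1],[[-8.5,-17.4,-11],0,1]])

```text
time: 16.05
tcp_pos: [0.5665, -0.1524, 0.0545]
tool_rot: [2.029, 0.364, -2.025]
ft_force: [-0.1, -0.0, -0.7]
gripper_width: 0.01
```

>>> servo_tool(rows=[[[-0.25,0.6,0],0,1],[[-0.4,1.0,0],-1,1],[[-0.5,1.3,0],-2,1],[[-0.6,1.5,0],-3,1],[[-0.7,1.65,0],-3,1],[[-0.75,1.75,0],-3.5,1],[[-0.8,1.85,0],-3.5,1],[[-0.85,1.9,0],-3.5,1],[[-0.85,1.95,0],-3.5,1],[[-0.85,1.95,0],-3.5,1]])

```text
time: 17.05
tcp_pos: [0.5574, -0.1324, 0.0534]
tool_rot: [2.062, 0.307, -2.063]
ft_force: [0.4, -0.5, 0.4]
gripper_width: 0.004
```

>>> servo_tool(rows=[[[0.4,-0.8,0],0,1],[[0.6,-1.4,0],0,1],[[0.6,-1.4,3],0,1],[[0.6,-1.4,7],0,1],[[3,1,11],0,1],[[5,5,11],0,1],[[7,9,11],0,1],[[9,13,11],0,1],[[9,16,11],0,1],[[9,16,11],0,1],[[9,16,11],0,1]])

```text
time: 18.15
tcp_pos: [0.6476, 0.0273, 0.1632]
tool_rot: [2.062, 0.307, -2.063]
ft_force: [-0.2, -1.0, -0.4]
gripper_width: 0.006
```

```bash
python3 look.py 13 255 210
python3 - <<'E'
from h import *
t=snap("top","t13");crop(t,300,140,440,260,5,"tc13")
E
python3 ang.py 13
```

```text
18.15 [0.64759123 0.02728914 0.16318025] -163.05345045049148 [-0.15757702 -0.99918657 -0.42249965]
top index [(0.08, np.float64(-163.96)), (0.084, np.float64(-163.84)), (0.088, np.float64(-163.92)), (0.0915, np.float64(-163.87))] zero [(0.099, np.float64(-163.29)), (0.103, np.float64(-163.4)), (0.108, np.float64(-163.39)), (0.112, np.float64(-163.41)), (0.116, np.float64(-163.36))]
side index [(0.08, np.float64(-164.12)), (0.084, np.float64(-163.74)), (0.088, np.float64(-163.88)), (0.0915, np.float64(-163.88))] zero [(0.099, np.float64(-163.51)), (0.103, np.float64(-163.55)), (0.108, np.float64(-163.39)), (0.112, np.float64(-163.53)), (0.116, np.float64(-163.48))]
```

View pics/z13.png

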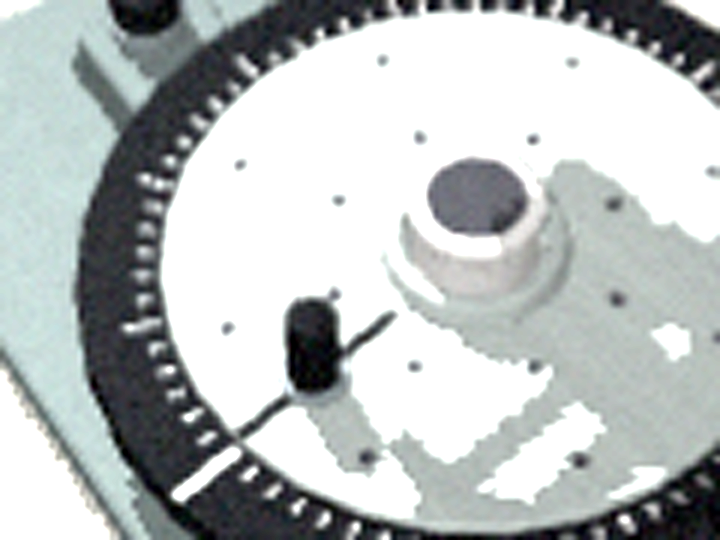

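Index and zero agree to about 0.5° (0.8 mm) in both views. Now the lever.

```bash
cat > lev.py <<'E'
import numpy as np
V=np.array([.5705,.040])
def L(ph,d=.021,r=.062):
    a=np.radians(ph);u=np.array([np.cos(a),np.sin(a)]);n=np.array([np.sin(a),-np.cos(a)])
    return V+r*u+d*n
E
python3 - <<'E'
from lev import *
p0=L(102,.036);print(p0,(p0-[.6476,.0273])*100)
for k,d in((0,.03),(0,.025),(0,.021),(3,.021),(6,.021),(10,.021),(14,.021),(18,.021),(22,.021),(26,.021),(30,.021),(34,.021)):
    s=(L(102+k,d)-p0)*100;print(f"[[{s[0]:.1f}, {s[1]:.1f}, 0], {k}, 1],",end=" ")
E
```

```text
[0.59282279 0.10812997] [-5.47772112  8.08299721]
[[-0.6, -0.1, 0], 0, 1], [[-1.1, -0.2, 0], 0, 1], [[-1.5, -0.3, 0], 0, 1], [[-1.8, -0.3, 0], 3, 1], [[-2.2, -0.3, 0], 6, 1], [[-2.6, -0.3, 0], 10, 1], [[-3.1, -0.3, 0], 14, 1], [[-3.5, -0.4, 0], 18, 1], [[-4.0, -0.5, 0], 22, 1], [[-4.4, -0.6, 0], 26, 1], [[-4.8, -0.8, 0], 30, 1], [[-5.2, -1.0, 0], 34, 1],
```

>>> servo_tool(rows=[[[0,2,0],8,1],[[0,4,0],16,1],[[0,6,0],24,1],[[-2,8,0],32,1],[[-4,8.3,0],40,1],[[-5.6,8.3,0],48,1],[[-5.6,8.3,0],56,1],[[-5.6,8.3,0],64,1],[[-5.6,8.3,0],72,1],[[-5.6,8.3,0],80,1],[[-5.6,8.3,0],85,1],[[-5.6,8.3,0],85,1]])

```text
time: 19.45
tcp_pos: [0.5917, 0.1092, 0.1635]
tool_rot: [1.055, 1.3, -1.055]
ft_force: [-0.5, -1.0, -0.0]
gripper_width: 0.003
```

```bash
python3 look.py 14 220 150
```

```text
19.45 [0.59171959 0.10924164 0.16352962] -78.15080371065179 [-0.48286333 -0.96651301 -0.03316603]
```

View pics/z14.png

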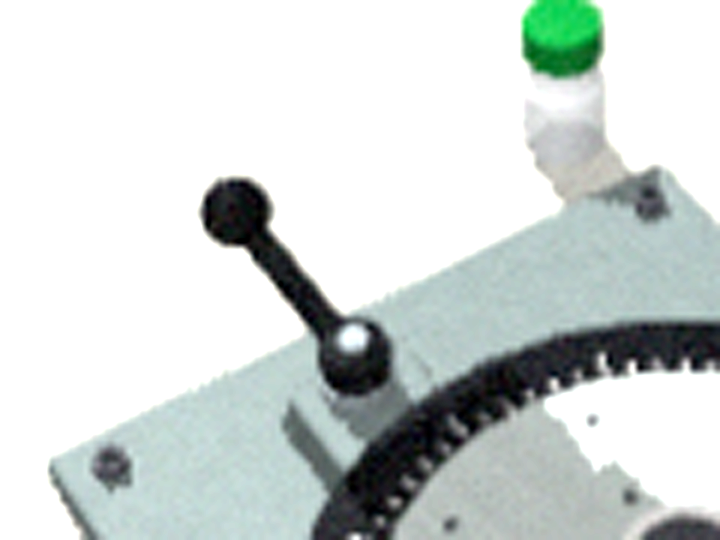

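>>> servo_tool(rows=[[[0,0,-3],0,1],[[0,0,-6],0,1],[[0,0,-8],0,1],[[0,0,-9],0,1],[[0,0,-9],0,1],[[0,0,-9],0,1]])

```text
time: 20.1
tcp_pos: [0.5921, 0.1104, 0.0745]
tool_rot: [1.056, 1.299, -1.054]
ft_force: [-0.9, 0.2, 0.7]
gripper_width: 0.008
```

```bash
python3 look.py 15 220 120
```

```text
20.1 [0.59214817 0.11035162 0.07446291] -78.1507036013918 [-0.87940605  0.22759152  0.73040704]
```

View pics/z15.png

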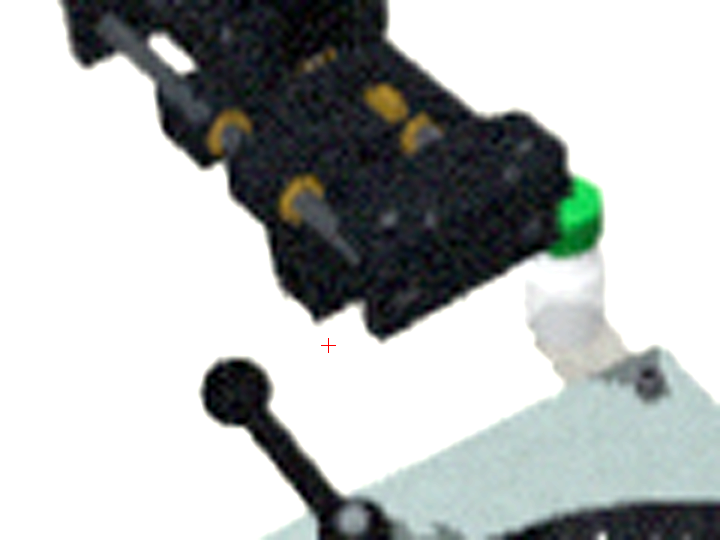

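>>> servo_tool(rows=[[[0,0,-1],0,1],[[0,0,-2],0,1],[[0,0,-3],0,1],[[0,0,-3],0,1],[[0,0,-3],0,1]])

```text
time: 20.65
tcp_pos: [0.5915, 0.1106, 0.0431]
tool_rot: [1.055, 1.301, -1.055]
ft_force: [0.1, -0.6, 0.5]
gripper_width: 0.007
```

>>> servo_tool(rows=[[[-0.6,-0.1,0],0,1],[[-1.1,-0.3,0],0,1],[[-1.5,-0.5,0],0,1],[[-1.8,-0.5,0],3,1],[[-2.2,-0.5,0],6,1],[[-2.6,-0.5,0],10,1],[[-3.1,-0.5,0],14,1],[[-3.5,-0.6,0],18,1],[[-4.0,-0.7,0],22,1]])

```text
time: 21.55
tcp_pos: [0.5516, 0.1035, 0.0438]
tool_rot: [0.762, 1.432, -0.76]
ft_force: [2.5, 0.5, 1.0]
gripper_width: 0.003
```

```bash
python3 look.py 16 220 120
```

```text
21.55 [0.55164847 0.10346353 0.04383644] -55.928119425140736 [2.47719587 0.49176098 1.02176559]
```

View pics/z16.png

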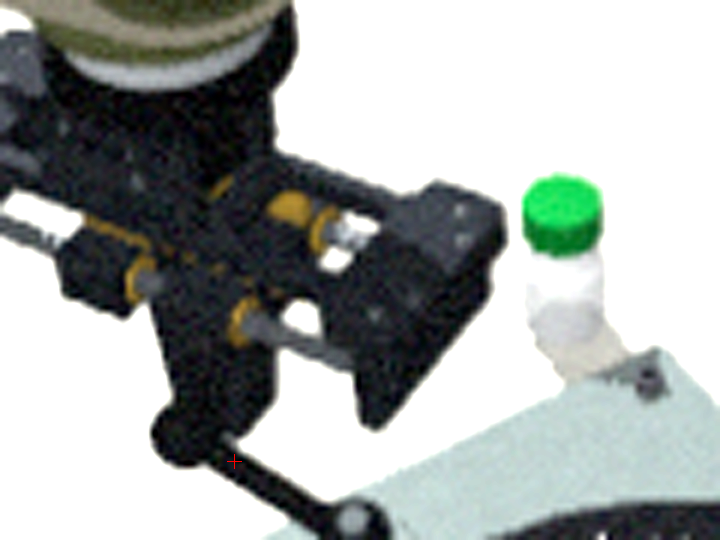

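The ball (185,435) is moving with the finger at about 2.5 N. Continuing the arc.

Run:
```python
from lev import *
p0=np.array([.5516,.1035])
for k in(4,8,12,16,20,24,28,32,36,40,44):
    s=(L(124+k,.021,.065)-p0)*100;print(f"[[{s[0]:.1f}, {s[1]:.1f}, 0], {k}, 1],",end=" ")
```

```text
[[-0.5, 0.1, 0], 4, 1], [[-0.9, -0.1, 0], 8, 1], [[-1.3, -0.3, 0], 12, 1], [[-1.7, -0.6, 0], 16, 1], [[-2.1, -0.8, 0], 20, 1], [[-2.5, -1.1, 0], 24, 1], [[-2.9, -1.4, 0], 28, 1], [[-3.2, -1.8, 0], 32, 1], [[-3.5, -2.2, 0], 36, 1], [[-3.8, -2.5, 0], 40, 1], [[-4.0, -2.9, 0], 44, 1],
```

>>> servo_tool(rows=[[[-0.5,0.1,0],4,1],[[-0.9,-0.1,0],8,1],[[-1.3,-0.3,0],12,1],[[-1.7,-0.6,0],16,1],[[-2.1,-0.8,0],20,1],[[-2.5,-1.1,0],24,1],[[-2.9,-1.4,0],28,1],[[-3.1,-1.6,0],30,1]])

```text
time: 22.4
tcp_pos: [0.5207, 0.0874, 0.0438]
tool_rot: [0.357, 1.54, -0.356]
ft_force: [1.4, 0.7, -1.0]
gripper_width: 0.008
```

```bash
python3 look.py 17 200 140
```

```text
22.4 [0.52067355 0.08741241 0.0438248 ] -26.040814436675827 [ 1.41143541  0.72673563 -0.9886393 ]
```

View pics/z17.png

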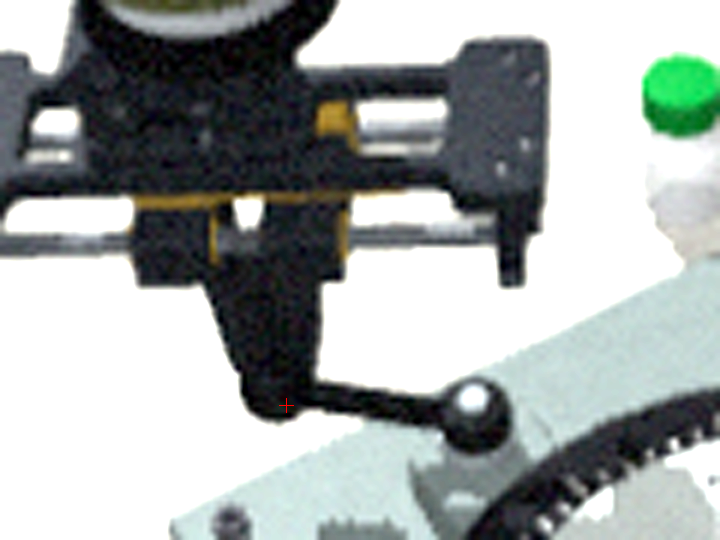

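Run:
```python
from lev import *
p0=np.array([.5207,.0874]);b=L(154,.021,.065);print(b)
for k in(2,4,6,8,10,12,14,16,18,20,22,24,26,28,30):
    s=(L(154+k,.021,.065)-b)*100;print(f"{k}: {s[0]:.1f}, {s[1]:.1f}",end=" ; ")
```

```text
[0.52128418 0.0873688 ]
2: -0.2, -0.2 ; 4: -0.3, -0.4 ; 6: -0.5, -0.5 ; 8: -0.6, -0.7 ; 10: -0.7, -0.9 ; 12: -0.9, -1.1 ; 14: -1.0, -1.3 ; 16: -1.1, -1.5 ; 18: -1.2, -1.8 ; 20: -1.3, -2.0 ; 22: -1.4, -2.2 ; 24: -1.5, -2.4 ; 26: -1.6, -2.6 ; 28: -1.6, -2.9 ; 30: -1.7, -3.1 ;
```

>>> servo_tool(rows=[[[-0.2,-0.2,0],2,1],[[-0.3,-0.4,0],4,1],[[-0.5,-0.5,0],6,1],[[-0.6,-0.7,0],8,1]])

```text
time: 22.85
tcp_pos: [0.5146, 0.0807, 0.0437]
tool_rot: [0.249, 1.556, -0.248]
ft_force: [0.0, 2.4, 0.4]
gripper_width: 0.007
```

>>> servo_tool(rows=[[[-0.1,-0.2,0],2,1],[[-0.3,-0.4,0],4,1],[[-0.4,-0.6,0],6,1],[[-0.5,-0.8,0],8,1]])

```text
time: 23.25
tcp_pos: [0.5097, 0.0726, 0.0437]
tool_rot: [0.139, 1.566, -0.139]
ft_force: [1.4, 1.3, 0.6]
gripper_width: 0.006
```

>>> servo_tool(rows=[[[-0.1,-0.2,0],2,1],[[-0.2,-0.5,0],4,1],[[-0.3,-0.7,0],6,1]])

```text
time: 23.55
tcp_pos: [0.5072, 0.0669, 0.0438]
tool_rot: [0.06, 1.568, -0.055]
ft_force: [7.2, 19.4, -2.4]
gripper_width: 0.008
```

```bash
python3 look.py 18 200 140
```

```text
23.55 [0.50715193 0.06692767 0.04380304] -4.182245658063669 [ 7.18425168 19.42049836 -2.37792199]
```

View pics/z18.png

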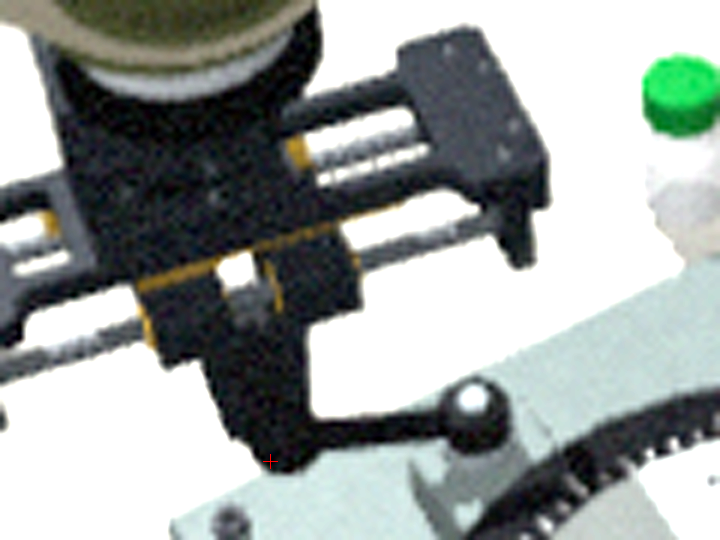

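The force jumped to about 20 N, so the lever is against its stop. Backing off and moving clear.

>>> servo_tool(rows=[[[0.1,0.5,0],0,1],[[0.1,1.5,0],0,1],[[0.1,3,0],0,1],[[0,4,2],0,1],[[0,5,6],0,1],[[-2,7,10],0,1],[[-4,10,12],0,1],[[-5,14,14],0,1],[[-6,18,14],0,1],[[-6,20,14],0,1],[[-6,20,14],0,1],[[-6,20,14],0,1]])

```text
time: 24.8
tcp_pos: [0.4461, 0.2658, 0.1832]
tool_rot: [0.055, 1.571, -0.056]
ft_force: [0.3, -0.8, 0.4]
gripper_width: 0.001
```

```bash
python3 look.py 19 220 150
python3 - <<'E'
from h import *
t=snap("top","t19");crop(t,260,140,460,270,4,"tc19")
E
python3 ang.py 19
```

```text
24.8 [0.44612765 0.26579323 0.18320166] -4.04532441646 [ 0.31907184 -0.77629879  0.39559599]
top index [(0.08, np.float64(-163.99)), (0.084, np.float64(-163.84)), (0.088, np.float64(-163.92)), (0.0915, np.float64(-163.91))] zero [(0.099, np.float64(-163.29)), (0.103, np.float64(-163.41)), (0.108, np.float64(-163.38)), (0.112, np.float64(-163.4)), (0.116, np.float64(-163.33))]
side index [(0.08, np.float64(-164.1)), (0.084, np.float64(-163.76)), (0.088, np.float64(-163.88)), (0.0915, np.float64(-163.81))] zero [(0.099, np.float64(-163.51)), (0.103, np.float64(-163.58)), (0.108, np.float64(-163.35)), (0.112, np.float64(-163.45)), (0.116, np.float64(-163.55))]
```

View pics/tc19.png

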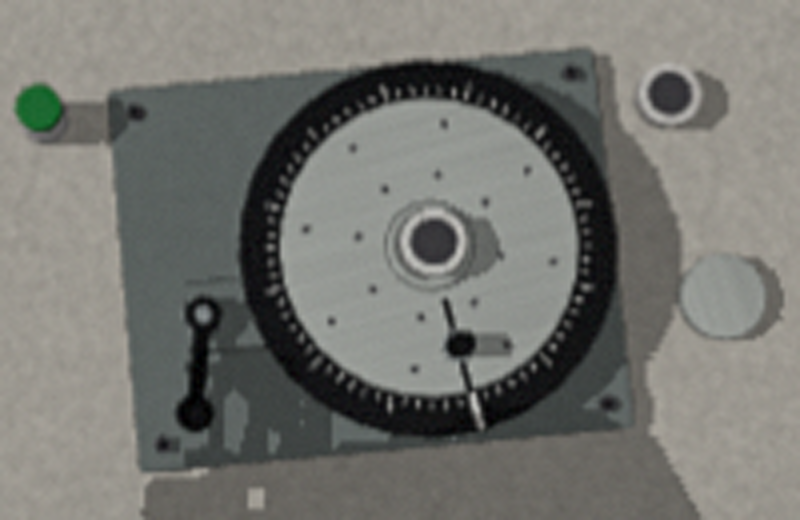

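View pics/s19.png

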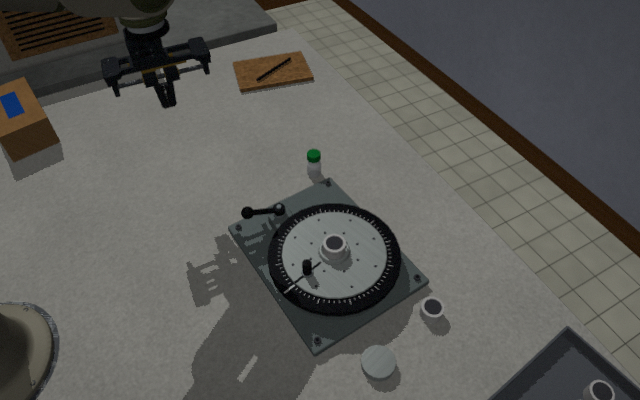

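Run:
```python
from m import *
h=onz("top",tc((203,314)),.062)[0]
for c in((104,333),(195,413)):
    b=onz("top",tc(c),.075)[0];print(np.degrees(np.arctan2(*(b-h)[::-1])),np.hypot(*(b-h)))
from workcell import order
print(order.finish_job())
```

```text
102.9067690175625 0.062180780378478635
176.81097576031104 0.06198828618467463
the job is handed in; nothing more can be done
None
```

I set the turntable to zero, clamped it, moved the arm clear and handed the job in at about 25 s. One of the immediate-fail rules may have been broken on the first pass over the post (see below), and hand-in gave no verdict.

**Alignment:** I pushed the post clockwise with the closed fingertip, stopping twice to lift and measure. In the last pictures from both cameras, the index line is within about 0.3–0.6° of the zero line. That is roughly 0.5–1 mm at the rim, and clamping did not change it.

**Clamp:** I pushed the ball anticlockwise from about 103° to 177° (1.29 rad), until the force jumped to about 20 N. I took that jump as the stop. The start angle was not measured separately, so the clamp reading itself is inferred.

**Surroundings:** The cup is still in its nest, and the spare cup, tin and vial look unmoved in the last top view.

**What disagreed:**
- **Fingertip height:** The visible fingertip ended about 18 mm above the reported TCP.
- **First pass over the post:** Because of that, my first sweep passed over the top of the post without touching it, with the reported TCP 73.5 mm above the bench. By the reported pose, the grasp point crossed above the post at about 92 mm, below the 108 mm limit in the "taken between the fingers" rule. Nothing was gripped or moved, but a strict check could count it as a failure.
- **After correcting:** I lowered the finger using the pictures. The turntable's push forces then read at most about 3 N between moves.

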